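Load the jar crate and dock it at the mill feeder

ROBOT

A 7-joint arm with a two-finger parallel gripper is mounted at the origin on the work surface. World frame = base frame: x ahead of the robot, y to its left, z up, the work surface at z = 0. Lengths are in m, angles in rad, forces in N, time in s.
With the tool pointing down it reaches from about 0.425 to 0.925 m from the base axis. Payload 6.8 kg.
Tool frame: the origin (TCP) lies at the very end of the fingers, on their centre line; the grasp point (between the pads) lies 19 mm behind it; z points along the fingers, y is the line along which they close (so a half turn about z gives the same grasp; the last joint's range is limited). The gripper opens to 85 mm and grips with 20 to 120 N. Pads are 22 mm wide; open, the fingers measure 114 mm over their backs; the gripper's body (76 mm by 85 mm) begins 54 mm behind the grasp point. The pads swing forward as they close: fully open they stand 13 mm farther back than shut.
Start: joints at [0.995, 0.477, 0.022, 1.555, -0.011, 1.109, -0.083], TCP at [0.304, -0.602, 0.231] pointing down, gripper open.
Joint ranges: [-2.96, 2.96], [-0.34, 2.1], [-1.41, 1.46], [0.24, 2.44], [-1.37, 4.51], [0.17, 1.92], [-2.96, 2.96]. Speed limits (rad/s): [2.39, 2.39, 3.14, 3.14, 3.14, 3.14, 3.14].

INTERFACE

Orientations are given as a unit quaternion [w, x, y, z].
In Python, from station import bot, workorder, read_camera, camera_info gives the robot as it stands (bot), with the cameras as plain functions and the job (workorder).
- The arm moves only by the tool send_path, called after "Request:" as a command line: name --argument value ..., lists and objects as JSON in quotes. Schema: {"type":"object","properties":{"increments":{"type":"array","items":{"type":"object","properties":{"tx":{"type":"number"},"ty":{"type":"number"},"tz":{"type":"number"},"twist":{"type":"number"},"jaw":{"type":"number"}},"additionalProperties":false,"required":["jaw"]},"minItems":1,"maxItems":20},"squeeze":{"type":"number"},"only":{"type":"string"},"quiet":{"type":"boolean"},"lines":{"type":"string"}},"required":["increments"],"additionalProperties":false}. increments is a list of rows, 1 to 20 of them, each an object with the fields tx, ty, tz (the shift in shares of the most that a row can go, 1 being 50 mm), twist (a turn about the tool's z in shares of pi rad (1.0 is pi rad)), jaw (the opening from 0.0 (shut) to 1.0 (fully open)); a field left out counts as zero (the opening has to be given); each row shifts and turns the commanded pose from where the row before left it, along the tool's axes as they then stand; what a row does not reach is not made up. A row lasts 1/10 s, in which the tool goes at most 0.05 m and 0.15 rad, less where a joint would pass 70% of its speed; a pose out of reach is approached as far as the arm can. The fingers move at their own pace and stop on an object; squeeze is the grip in N (left out, the last holds). Time passes only in rows, so rows that do not move let the fingers close. The tool returns the time, the measured TCP pose, the force, the opening and the grip force at its end. only (a regular expression) keeps the lines of the reply that match it, lines (a string "A,B") keeps lines A to B, and quiet returns only ok. Input that does not fit is refused with a message, and nothing moves.
- bot.get_obs(): the state, without advancing time (a new reading comes with each control period).
- read_camera(name): name is "scene" or "top"; returns the picture (400x640x3 uint8, blue, green, red); there is no depth.
- camera_info(name): a dict with "vertical_fov" (degrees; the focal length in pixels is half the picture's height over the tangent of half this angle, whatever the lens; pixels are square), "cx", "cy" (the principal point, pixels), "k1" (the pictures are not rectified: a ray, as slopes to the right and down, at radius r is drawn at 1 + k1 r^2 times it, then the intrinsics apply), "view" (4x4, takes a point from world to camera coordinates). Camera axes: x right, y up, looking along -z (the intrinsics and any distortion apply to the point x, -y, -z); pixel columns grow to the right and rows downward; lengths in m; the calibration is good to about 2 mm. A picture is of the moment at which its call begins. camera_info takes no time and is no camera call.
- workorder.hand_in(): hands the job in; it is judged then, once.
The state is a dict: "t": time; "q": joint angles; "joint_vel": joint speeds; "joint_torque": joint torques, N m; "eef_pos": TCP position; "tool_rot": TCP orientation; "contact_force": force on the tool from outside, world axes, zero at the start; "torque": the same for the moment, N m; "gripper_width": opening from 0.0 (shut) to 1.0 (fully open); "grasp_force": force on a finger pad.
Only numpy, scipy, OpenCV 4.12 (cv2) and the standard library are available. Lean on these libraries where they do the work, as an engineer would, in place of code of your own. Each camera call takes 0.05 s, during which the arm holds its last target. There are 200 camera calls.

TASK

Make the mill feeder safe by pressing its red stop mushroom fully down for a moment, then stand every red-capped sample jar from the bench upright in the grey divided crate, one to a cell. Then slide the loaded crate along the mat until its leading edge (the side away from the bar handle) lies on the white scribed line along its whole length, and only then turn the mushroom clockwise as far as it goes to release the feeder. Leave the steel cup, the tin and the amber bottle where they stand.

Things in the scene. Friction and masses are not known exactly. Their poses are not given: they have to be found in the camera images.
- mat: black docking mat lying flush in the bench (no thickness to speak of, 400 mm square, no stop or rim) with one white scribed line 3 mm wide across its whole 400 mm width. Origin on the middle of the line at bench height; x runs along the line, y at right angles to it towards the crate (the mat reaches 340 mm that way), z up
- crate: pale grey moulded crate loose on the mat, about 0.5 kg empty: 272 mm (its x) by 182 mm (its y), walls and dividers 55 mm high (outer walls 9 mm thick, dividers 16 mm), floor 4 mm; 3 by 2 cells, each 74 mm square inside, 90 mm apart. Origin at the centre of its underside, z up. Its -y side is the leading edge, 50 to 100 mm from the scribed line at the start; bar handle on its +y side
- edge_a (a point): lower corner of the crate's leading edge, at its -x end (crate frame -136, -91, 0 mm)
- edge_b (a point): lower corner of the crate's leading edge, at its +x end (crate frame 136, -91, 0 mm)
- bar (a point): middle of the crate's handle: a level steel bar 12 mm thick parallel to the crate's x, its axis 55 mm out from the +y wall and 45 mm above the bench; 160 mm free between two arms 10 mm wide that join it to the wall, 49 mm gap between bar and wall. It may be pushed, gripped or hooked
- stop_press (a joint): travel of the stop button's mushroom head: 0 up, 0.008 m fully down. Spring: starts to move at about 2.5 N, fully down at about 8 N; it springs back up when let go (that is normal)
- stop_head (a joint): turn of the same mushroom head about its upright axis, in rad, growing clockwise seen from above: starts at 0 to 0.25, ends at a stop at 1.3; light friction (0.06 N m), stays where it is left, no spring
- stop_top (a point): centre of the top of the mushroom head: red, round, 54 mm in diameter, 26 mm high with bevelled upper and lower rims (full diameter from 6 to 18 mm below the top); stands 92 mm above the bench when up, on a grey fixed box 100 mm square and 45 mm high with a black collar 38 mm across and 8 mm high under the head. z up
- cup: bystander: lidded steel grinding cup among the jars, 70 mm in diameter, 62 mm high with its lid knob, 0.6 kg; origin at the centre of its base
- tin: bystander: bare metal tin, 74 mm in diameter, 70 mm high; origin at the centre of its base
- flask: bystander: amber glass bottle, 64 mm in diameter, 150 mm high; origin at the centre of its base
- cell0 (a point): centre of the floor of cell 0 of the crate (crate frame -90, -45, 4 mm); axes as the crate
- cell1 (a point): centre of the floor of cell 1 of the crate (crate frame 0, -45, 4 mm); axes as the crate
- cell2 (a point): centre of the floor of cell 2 of the crate (crate frame 90, -45, 4 mm); axes as the crate
- cell3 (a point): centre of the floor of cell 3 of the crate (crate frame -90, 45, 4 mm); axes as the crate
- cell4 (a point): centre of the floor of cell 4 of the crate (crate frame 0, 45, 4 mm); axes as the crate
- cell5 (a point): centre of the floor of cell 5 of the crate (crate frame 90, 45, 4 mm); axes as the crate
- jar0: upright squat sample jar, 60 mm in diameter with a white body 80 mm high and a slightly narrower (57 mm) red screw cap on it, 95 mm high in all, about 0.12 kg; origin at the centre of its base, z up along the jar. Stands on the bench at the start. 4 to 6 of jar0..jar5 are present; the absent ones read None
- jar1: upright squat sample jar, 60 mm in diameter with a white body 80 mm high and a slightly narrower (57 mm) red screw cap on it, 95 mm high in all, about 0.12 kg; origin at the centre of its base, z up along the jar. Stands on the bench at the start. 4 to 6 of jar0..jar5 are present; the absent ones read None
- jar2: upright squat sample jar, 60 mm in diameter with a white body 80 mm high and a slightly narrower (57 mm) red screw cap on it, 95 mm high in all, about 0.12 kg; origin at the centre of its base, z up along the jar. Stands on the bench at the start. 4 to 6 of jar0..jar5 are present; the absent ones read None
- jar3: upright squat sample jar, 60 mm in diameter with a white body 80 mm high and a slightly narrower (57 mm) red screw cap on it, 95 mm high in all, about 0.12 kg; origin at the centre of its base, z up along the jar. Stands on the bench at the start. 4 to 6 of jar0..jar5 are present; the absent ones read None
- jar4: upright squat sample jar, 60 mm in diameter with a white body 80 mm high and a slightly narrower (57 mm) red screw cap on it, 95 mm high in all, about 0.12 kg; origin at the centre of its base, z up along the jar. Stands on the bench at the start. 4 to 6 of jar0..jar5 are present; the absent ones read None
- jar5: upright squat sample jar, 60 mm in diameter with a white body 80 mm high and a slightly narrower (57 mm) red screw cap on it, 95 mm high in all, about 0.12 kg; origin at the centre of its base, z up along the jar. Stands on the bench at the start. 4 to 6 of jar0..jar5 are present; the absent ones read None

How it is judged:
On the way, in this order (a step that is already met when the one before it is completed fails the run):
1. the stop mushroom has been pressed fully down (more than 6 mm) for 0.2 s (value of joint stop_press above 0.006 m), for 0.2 s.
2. every jar present stands upright on the floor of a cell of the crate ((horizontal distance between jar0 and cell0 below 0.018 m or horizontal distance between jar0 and cell1 below 0.018 m or horizontal distance between jar0 and cell2 below 0.018 m or horizontal distance between jar0 and cell3 below 0.018 m or horizontal distance between jar0 and cell4 below 0.018 m or horizontal distance between jar0 and cell5 below 0.018 m) and z of each of jar0, jar1, jar2, jar3, jar4, jar5 in the frame of crate below 0.012 m and angle between each of jar0, jar1, jar2, jar3, jar4, jar5's own z axis and vertical below 0.12 rad and (horizontal distance between jar1 and cell0 below 0.018 m or horizontal distance between jar1 and cell1 below 0.018 m or horizontal distance between jar1 and cell2 below 0.018 m or horizontal distance between jar1 and cell3 below 0.018 m or horizontal distance between jar1 and cell4 below 0.018 m or horizontal distance between jar1 and cell5 below 0.018 m) and (horizontal distance between jar2 and cell0 below 0.018 m or horizontal distance between jar2 and cell1 below 0.018 m or horizontal distance between jar2 and cell2 below 0.018 m or horizontal distance between jar2 and cell3 below 0.018 m or horizontal distance between jar2 and cell4 below 0.018 m or horizontal distance between jar2 and cell5 below 0.018 m) and (horizontal distance between jar3 and cell0 below 0.018 m or horizontal distance between jar3 and cell1 below 0.018 m or horizontal distance between jar3 and cell2 below 0.018 m or horizontal distance between jar3 and cell3 below 0.018 m or horizontal distance between jar3 and cell4 below 0.018 m or horizontal distance between jar3 and cell5 below 0.018 m) and (horizontal distance between jar4 and cell0 below 0.018 m or horizontal distance between jar4 and cell1 below 0.018 m or horizontal distance between jar4 and cell2 below 0.018 m or horizontal distance between jar4 and cell3 below 0.018 m or horizontal distance between jar4 and cell4 below 0.018 m or horizontal distance between jar4 and cell5 below 0.018 m) and (horizontal distance between jar5 and cell0 below 0.018 m or horizontal distance between jar5 and cell1 below 0.018 m or horizontal distance between jar5 and cell2 below 0.018 m or horizontal distance between jar5 and cell3 below 0.018 m or horizontal distance between jar5 and cell4 below 0.018 m or horizontal distance between jar5 and cell5 below 0.018 m)), for 0.2 s.
3. the leading edge of the loaded crate lies on the scribed line within 6 mm at both ends, the crate at rest (all of step 2 and y of edge_a in the frame of mat between -0.006 and 0.006 m and y of edge_b in the frame of mat between -0.006 and 0.006 m and x of crate in the frame of mat between -0.075 and 0.075 m and angle between crate's own z axis and vertical below 0.05 rad and height (world z) of crate below 0.01 m and linear speed of crate below 0.01 m/s), for 0.3 s.
4. the mushroom head is turned clockwise to its stop (more than 1.15 rad) (value of joint stop_head above 1.15 rad), for 0.2 s.
At the end, for the whole second after the job is handed in: Every jar upright (0.12 rad), at rest on a cell floor, within 18 mm of the cell centre; both ends of the crate's leading edge within 6 mm of the line, crate flat, within 75 mm of the mat's middle along the line; mushroom turned clockwise beyond 1.15 rad and up (all of step 3 and linear speed of each of jar0, jar1, jar2, jar3, jar4, jar5 below 0.02 m/s and value of joint stop_head above 1.15 rad and value of joint stop_press below 0.003 m); the robot touches nothing.
It fails at once if the cup has been moved by more than 40 mm (distance of cup from where it was at the start of the episode above 0.04 m).
It fails at once if the tin has been moved by more than 40 mm (distance of tin from where it was at the start of the episode above 0.04 m).
It fails at once if the flask has been moved by more than 40 mm (distance of flask from where it was at the start of the episode above 0.04 m).
Of jar0, jar1, jar2, jar3, jar4, jar5 only 4 to 6 are there at a start; the rules pass over those that are not, and their reading is None.
At some moment in a run one of crate may be knocked a few centimetres aside while the robot is not near it.
It also fails if it takes over 210 s, if anything falls off the work surface, if the arm or the gripper's body presses on something with over 40 N, if the wrist force passes 120 N, or if a joint passes its speed limit or range.

## Working session

There is one attempt and no reset: what is moved stays moved. The work goes in short steps, Python scripts to look and compute and a tool call to move; the robot and the scene stay as the last step left them, time stands still between calls to the robot, and variables do not carry over. Pictures are saved under pics/ and viewed, at most 14 in all, crops included, and the job is handed in when it is done.

```bash
ls; mkdir -p pics; python3 - <<'E'
from station import bot, workorder, read_camera, camera_info
import cv2
for n in("scene","top"):
    cv2.imwrite(f"pics/{n}0.png",read_camera(n)); i=camera_info(n); print(n,i)
o=bot.get_obs(); print(o)
E
```

```text
pics
station.py
scene {'vertical_fov': 55.99263612753171, 'cx': 322.73513735215136, 'cy': 197.4182336127232, 'k1': -0.08975685970502174, 'view': array([[-0.80088369,  0.59880564, -0.00413816,  0.48579907],
       [-0.45998222, -0.61075775,  0.64450859,  0.20741582],
       [ 0.38340797,  0.5180799 ,  0.76458587, -1.32544493],
       [ 0.        ,  0.        ,  0.        ,  1.        ]])}
top {'vertical_fov': 46.7902051473093, 'cx': 321.3206879739022, 'cy': 205.56487597807683, 'k1': 0.006163012838606248, 'view': array([[-0.02874279, -0.9994612 ,  0.01584795, -0.0276339 ],
       [ 0.9910404 , -0.02642465,  0.13092238, -0.595736  ],
       [-0.13043306,  0.01946903,  0.99126594, -1.21734577],
       [ 0.        ,  0.        ,  0.        ,  1.        ]])}
{'t': 0.1, 'q': array([ 0.99488391,  0.47775174,  0.022337  ,  1.55631717, -0.01152069,
        1.10930359, -0.08310951]), 'joint_vel': array([-1.06105525e-03, -2.21064619e-03, -3.18546027e-04, -1.85549641e-03,
        2.37183209e-04,  2.35170716e-03, -8.14033831e-07]), 'joint_torque': array([ 4.14410722e-03, -5.97765183e+01,  1.61367182e+00, -2.81955582e+01,
        1.28815646e-02,  5.08469384e-03, -9.85624638e-06]), 'eef_pos': array([ 0.30414638, -0.60201178,  0.23041477]), 'tool_rot': array([-7.90513218e-04,  9.72767336e-01,  2.31782286e-01, -2.39649734e-04]), 'contact_force': array([-0.73030954,  0.29796518,  0.41163444]), 'torque': array([-0.00245073,  0.05611538, -0.03693074]), 'grasp_force': 0.0, 'gripper_width': 0.9982710428650228}
```

View pics/scene0.png

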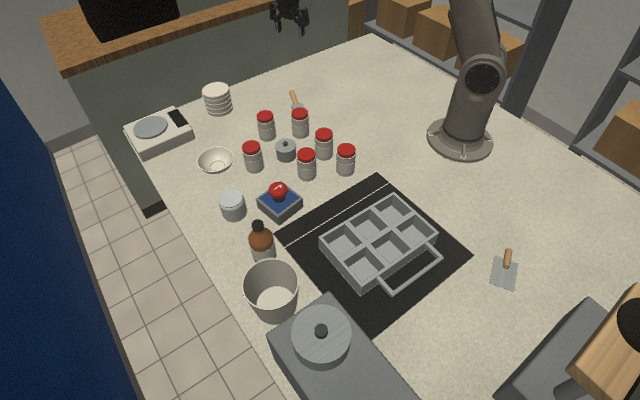

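View pics/top0.png

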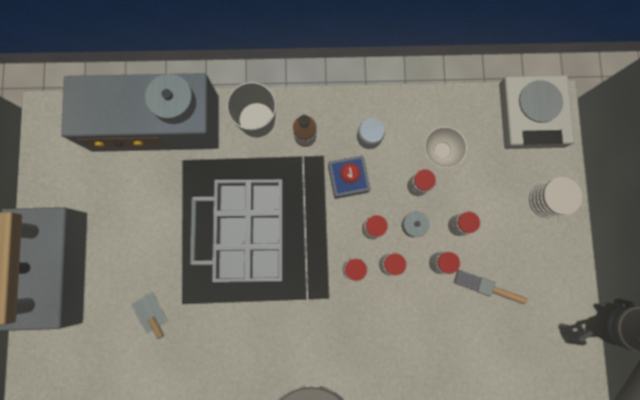

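The scene view shows six red caps around the steel cup (285,150), with the mushroom at (278,190) and the crate on the mat. The top view has caps at (424,181), (376,227), (468,223), (395,265), (447,263) and (356,270), the mushroom at (349,173), the cup at (417,224), the crate at about (248,231) and the line at col ~305.

```bash
cat > h.py <<'E'
from station import bot, workorder, read_camera, camera_info
import cv2, numpy as np
from scipy.spatial.transform import Rotation as R
def cam(n):
    i=camera_info(n); f=200/np.tan(np.radians(i["vertical_fov"]/2))
    return np.array([[f,0,i["cx"]],[0,f,i["cy"]],[0,0,1]]),np.array([i["k1"],0,0,0,0.]),np.array(i["view"])
def rays(n,px):
    K,d,V=cam(n); s=cv2.undistortPoints(np.float64(px).reshape(-1,1,2),K,d).reshape(-1,2)
    D=np.c_[s[:,0],-s[:,1],-np.ones(len(s))]@V[:3,:3]
    return -V[:3,:3].T@V[:3,3],D/np.linalg.norm(D,axis=1)[:,None]
def plane(n,px,z):
    o,D=rays(n,px); return o+D*((z-o[2])/D[:,2])[:,None]
def proj(n,P):
    K,d,V=cam(n); P=np.float64(P).reshape(-1,3)@V[:3,:3].T+V[:3,3]
    return cv2.projectPoints(P*[1,-1,-1],np.zeros(3),np.zeros(3),K,d)[0].reshape(-1,2)
def tri(p,q):
    o1,D1=rays("top",p);o2,D2=rays("scene",q)
    A=np.c_[D1[0],-D2[0]];t=np.linalg.lstsq(A,o2-o1,rcond=None)[0]
    a=o1+t[0]*D1[0];b=o2+t[1]*D2[0];return (a+b)/2,np.linalg.norm(a-b)
def blobs(m,amin=40):
    n,_,s,c=cv2.connectedComponentsWithStats(m.astype(np.uint8)); return [(c[i],s[i,4]) for i in range(1,n) if s[i,4]>=amin]
def red(im):
    b,g,r=[im[...,k].astype(int) for k in range(3)]; return (r>90)&(r>2*g)&(r>2*b)
def caps():
    """top face centre by plane z=.095 from the top view's blob, refined by fit circle"""
    pt=[c for c,_ in blobs(red(read_camera("top")))];ps=[c for c,_ in blobs(red(read_camera("scene")))]
    out=[]
    for p in pt:
        c=[(tri(p,q),q) for q in ps]; c=[x for x in c if x[0][1]<.012 and .03<x[0][0][2]<.2]
        out.append((p,[(x[0][0].round(4),round(x[0][1],4)) for x in c],plane("top",p,.09)[0].round(4)))
    return out
def to_tool(target):
    """offset to TCP target in tool axes"""
    o=bot.get_obs(); w=np.array(o["tool_rot"]); r=R.from_quat(w[[1,2,3,0]])
    return r.inv().apply(np.array(target)-o["eef_pos"]).round(4), r.as_matrix().round(3)
E
python3 - <<'E'
from h import *
for c in caps(): print(c)
im=read_camera("top")
g=im.min(2).astype(int)
# crate mask : grey bright in mat area
print(im[180:184,215:285:6].tolist()[1]); print(im[231,185:330:3].tolist())
print(to_tool([.5,0,.3]))
big=cv2.resize(im[145:310,175:490],None,fx=2.5,fy=2.5,interpolation=2); cv2.imwrite("pics/c1.png",big)
E
```

```text
(array([349.80927835, 172.36597938]), [(array([ 0.6762, -0.1215,  0.081 ]), np.float64(0.0001))], array([ 0.6743, -0.1207,  0.09  ]))
(array([424.49657534, 179.57191781]), [(array([ 0.651 , -0.3182,  0.088 ]), np.float64(0.0019))], array([ 0.6499, -0.3171,  0.09  ]))
(array([468.56393443, 221.93114754]), [(array([ 0.5355, -0.4272,  0.0869]), np.float64(0.0011))], array([ 0.5348, -0.4258,  0.09  ]))
(array([376.11111111, 225.46078431]), [(array([ 0.5328, -0.1846,  0.0891]), np.float64(0.0015))], array([ 0.5322, -0.1839,  0.09  ]))
(array([448.48580442, 262.32807571]), [(array([ 0.4326, -0.3677,  0.0876]), np.float64(0.0017))], array([ 0.4319, -0.3664,  0.09  ]))
(array([394.67197452, 263.89171975]), [(array([ 0.4324, -0.2282,  0.0882]), np.float64(0.0016))], array([ 0.4318, -0.2273,  0.09  ]))
(array([355.44303797, 269.20886076]), [(array([ 0.4218, -0.1266,  0.0888]), np.float64(0.0018))], array([ 0.4212, -0.1259,  0.09  ]))
[[134, 137, 135], [141, 143, 142], [141, 144, 142], [138, 141, 139], [138, 141, 139], [141, 143, 142], [138, 141, 139], [134, 137, 135], [137, 139, 137], [137, 14
[... 244 characters left out ...]
150, 149], [148, 150, 149], [149, 152, 150], [149, 151, 150], [149, 151, 149], [150, 152, 150], [150, 152, 151], [147, 149, 147], [148, 150, 149], [93, 94, 93], [146, 148, 146], [151, 153, 151], [151, 154, 152], [151, 153, 152], [151, 153, 152], [150, 153, 151], [152, 153, 152], [151, 152, 151], [148, 151, 150], [125, 127, 125], [53, 54, 54], [52, 55, 54], [52, 54, 54], [51, 54, 54], [51, 53, 53], [51, 53, 53], [52, 54, 55], [124, 133, 134], [49, 51, 53], [50, 52, 53], [49, 52, 53], [51, 53, 54], [50, 52, 54], [51, 54, 55], [96, 106, 109], [139, 153, 157]]
(array([ 0.4463, -0.4493, -0.0688]), array([[ 0.893,  0.451, -0.   ],
       [ 0.451, -0.893,  0.001],
       [-0.   , -0.001, -1.   ]]))
```

View pics/c1.png

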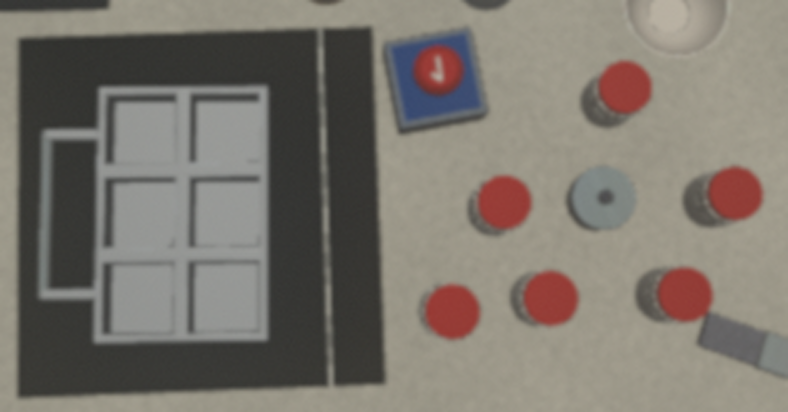

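The crop shows a clean crate on the mat with its handle to the left (+y world), the leading edge at crop x~267, the line at x~323 and all caps separate. Next I measure the crate, the line and the cup.

```bash
cat >> h.py <<'E'
L=90
def cross(v):  # first subpixel rise above L scanning v
    k=np.argmax(v>L); 
    return k-(v[k]-L)/(v[k]-v[k-1]) if 0<k and v[k]>L else np.nan
def fit(x,y):
    x,y=np.array(x,float),np.array(y,float);m=np.isfinite(y)
    for _ in range(4):
        p=np.polyfit(x[m],y[m],1);e=abs(np.polyval(p,x)-y);m=np.isfinite(y)&(e<max(.6,2*np.nanmedian(e)))
    return p
def crate(verbose=True):
    im=read_camera("top"); g=im.min(2).astype(float)
    m=cv2.morphologyEx(cv2.morphologyEx((g>L).astype(np.uint8),3,np.ones((5,5))),2,np.ones((15,15)))
    hsv=cv2.cvtColor(im,cv2.COLOR_BGR2HSV)
    # mat polygon from the known dark surround
    n,lab,s,c=cv2.connectedComponentsWithStats(m)
    i=min((i for i in range(1,n) if 4000<s[i,4]<12000),key=lambda i:np.hypot(*(c[i]-[265,230])))
    x,y,w,h=s[i,:4]; x2,y2=x+w,y+h
    o,_=rays("top",[[0,0]])
    r=np.arange(y+12,y2-12); 
    lead=fit(r,[x2+7-cross(g[k,x2+7:x2-25:-1]) for k in r])
    rt=np.r_[y+4:y+16,y2-16:y2-4]; mid=np.arange(y+28,y2-28)
    trail=fit(mid,[x-6+cross(g[k,x-6:x+20]) for k in mid])
    cc=np.arange(x+12,x2-10)
    top=fit(cc,[y-7+cross(g[y-7:y+20,k]) for k in cc]); bot_=fit(cc,[y2+7-cross(g[y2+7:y2-20:-1,k]) for k in cc])
    ym=np.array([y+15,y2-15.]); xm=np.array([x+10,x2-10.])
    def pl(px,z): return plane("top",px,z)[:,:2]
    a=np.c_[np.polyval(lead,ym),ym]; P=pl(a,0)
    if P[:,1].mean()<o[1]: P=pl(a,.055)
    a=np.c_[np.polyval(trail,ym),ym]; T=pl(a,.055 if o[1]<.2 else .0)
    a=np.c_[xm,np.polyval(top,xm)];F=pl(a,.055); 
    if F[:,0].mean()<o[0]-0: pass
    else: F=F
    if o[0]>F[:,0].mean(): F=pl(a,0)
    a=np.c_[xm,np.polyval(bot_,xm)];N=pl(a,.055 if o[0]>P[:,0].mean() else 0)
    d=P[0]-P[1]; d/=np.linalg.norm(d); 
    if d[0]<0:d=-d
    dt=T[0]-T[1]; dt/=np.linalg.norm(dt); dt*=np.sign(dt[0])
    nrm=np.array([-d[1],d[0]])
    sl=P.mean(0)@nrm; st=T.mean(0)@nrm; sx=(F.mean(0)@d+N.mean(0)@d)/2
    C=d*sx+nrm*(sl+91e-3)
    info=dict(C=C.round(4),yaw=np.arctan2(d[1],d[0]).round(4),yawT=np.arctan2(dt[1],dt[0]).round(4),depth=(st-sl).round(4),width=(F.mean(0)@d-N.mean(0)@d).round(4))
    if verbose: print(info,"cam",o.round(3),"box",(x,y,x2,y2))
    info.update(d=d,n=nrm); return info
def cells(c):
    return [(c["C"]+c["d"]*a+c["n"]*b).round(4) for b in(-.045,.045) for a in(-.09,0,.09)]
E
python3 - <<'E'
from h import *
c=crate(); print(*cells(c)); print("bar",c["C"]+c["n"]*.146)
g=read_camera("top").min(2).astype(float)
pts=[(294+np.average(np.arange(24),weights=np.clip(g[r,294:318]-60,0,None)),r) for r in range(166,292)]
pts=np.array(pts);p=fit(pts[:,1],pts[:,0]); W=plane("top",[[np.polyval(p,y),y] for y in(160,230,300)],0);print("line",p,W.round(4))
for y in(162,230,296):print(g[y,172:186],g[y,316:334])
im=read_camera("top");hc=plane("top",[[417,224],[305,128],[371,131]],.06);print("cup,flask,tin",hc.round(3))
E
```

```text
{'C': array([0.5333, 0.1576]), 'yaw': np.float64(-0.018), 'yawT': np.float64(-0.0097), 'depth': np.float64(0.1802), 'width': np.float64(0.2749)} cam [ 0.431 -0.02   1.285] box (np.int32(212), np.int32(179), np.int32(282), np.int32(282))
[0.4425 0.1142] [0.5325 0.1126] [0.6225 0.111 ] [0.4441 0.2042] [0.5341 0.2026] [0.6241 0.201 ]
bar [0.53592854 0.30357634]
line [3.14501682e-02 2.97517660e+02] [[0.7318 0.0046 0.    ]
 [0.5326 0.0032 0.    ]
 [0.3411 0.0018 0.    ]]
[132. 133. 134. 133. 132. 133. 132. 130. 129. 117.  89.  60.  49.  48.] [ 52.  51.  51.  52.  51.  52.  56.  75. 103. 127. 134. 128. 117. 111.
 108. 106. 102.  99.]
[141. 140. 140. 139. 139. 139. 139. 139. 135. 118.  87.  58.  50.  53.] [ 52.  50.  51.  51.  51.  50.  51.  49.  51.  63.  97. 129. 138. 139.
 138. 138. 138. 137.]
[136. 136. 137. 136. 137. 136. 135. 134. 132. 114.  80.  55.  54.  53.] [ 52.  53.  51.  52.  53.  53.  52.  52.  53.  52.  53.  59.  75. 105.
 126. 133. 132. 133.]
cup,flask,tin [[ 0.536 -0.297  0.06 ]
 [ 0.807 -0.005  0.06 ]
 [ 0.794 -0.186  0.06 ]]
```

Units first: shifts go in shares of 50 mm and turns go in shares of pi rad. So -0.0344 m is -0.688, 0.0265 m is 0.53, 0.117 rad / 3.1416 = 0.0372.

```bash
sed -i 's/N=pl(a,.055 if o\[0\]>P\[:,0\].mean() else 0)/N=pl(a,.055)/' h.py
```

Request:
send_path --increments '[{"twist": 0.0372, "jaw": 0}, {"twist": 0.0372, "jaw": 0}, {"twist": 0.0372, "jaw": 0}, {"twist": 0.0372, "jaw": 0}, {"tx": 0.53, "ty": -0.688, "jaw": 0}, {"tx": 0.53, "ty": -0.688, "jaw": 0}, {"tx": 0.53, "ty": -0.688, "jaw": 0}, {"tx": 0.53, "ty": -0.688, "jaw": 0}, {"tx": 0.53, "ty": -0.688, "jaw": 0}, {"tx": 0.53, "ty": -0.688, "jaw": 0}, {"tx": 0.53, "ty": -0.688, "jaw": 0}, {"tx": 0.53, "ty": -0.688, "jaw": 0}, {"tx": 0.53, "ty": -0.688, "jaw": 0}, {"tx": 0.53, "ty": -0.688, "jaw": 0}, {"tx": 0.53, "ty": -0.688, "jaw": 0}, {"tx": 0.53, "ty": -0.688, "jaw": 0}, {"tx": 0.53, "ty": -0.688, "jaw": 0}, {"tx": 0.53, "ty": -0.688, "jaw": 0}]' --squeeze 40

```text
t: 2.2
eef_pos: [0.6764, -0.1195, 0.2314]
tool_rot: [0.0, 1.0, -0.0, 0.0]
contact_force: [-0.0, 0.5, 0.0]
gripper_width: -0.003
grasp_force: 0.0
```

```bash
python3 -c "
from h import *
print(to_tool([.675,-.121,.1]),bot.get_obs()['q'])"
```

```text
(array([-0.0014,  0.0014,  0.1314]), array([[ 1., -0.,  0.],
       [-0., -1., -0.],
       [ 0.,  0., -1.]])) [ 0.11536733  0.49767821 -0.04526516  1.52011781  0.02407104  1.12409186
 -1.50596804]
```

In the tool's units: 0.04 m is 0.8, 0.01 m is 0.2.

Request:
send_path --increments '[{"tx": -0.028, "ty": 0.028, "tz": 0.8, "jaw": 0}, {"tz": 0.8, "jaw": 0}, {"tz": 0.8, "jaw": 0}, {"tz": 0.2, "jaw": 0}, {"jaw": 0}, {"tz": 0.08, "jaw": 0}, {"tz": 0.08, "jaw": 0}, {"tz": 0.06, "jaw": 0}, {"jaw": 0}]'

```text
t: 3.1
eef_pos: [0.6751, -0.1225, 0.0914]
tool_rot: [0.0, 1.0, -0.0, 0.001]
contact_force: [0.4, -0.7, 3.0]
gripper_width: -0.001
grasp_force: 1.1
```

In the tool's units: 0.004 m is 0.08, 0.002 m is 0.04.

Request:
send_path --increments '[{"tz": 0.08, "jaw": 0}, {"tz": 0.08, "jaw": 0}, {"tz": 0.04, "jaw": 0}, {"jaw": 0}, {"jaw": 0}, {"jaw": 0}]'

```text
t: 3.7
eef_pos: [0.6753, -0.1226, 0.0839]
tool_rot: [0.0, 1.0, -0.0, 0.001]
contact_force: [-7.1, 0.5, 22.6]
gripper_width: -0.007
grasp_force: 11.0
```

In the tool's units: -0.04 m is -0.8, -0.036 m is -0.72.

Request:
send_path --increments '[{"jaw": 0}, {"jaw": 0}, {"jaw": 0}, {"tz": -0.4, "jaw": 0}, {"tz": -0.8, "jaw": 1}, {"tz": -0.8, "jaw": 1}, {"tx": -0.72, "tz": -0.4, "jaw": 1}, {"tx": -0.72, "jaw": 1}, {"tx": -0.72, "jaw": 1}, {"tx": -0.72, "jaw": 1}, {"tx": -0.72, "jaw": 1}, {"tx": -0.72, "jaw": 1}, {"tx": -0.72, "jaw": 1}, {"jaw": 1}]'

```text
t: 5.1
eef_pos: [0.4168, -0.1227, 0.1994]
tool_rot: [-0.0, 1.0, -0.001, -0.002]
contact_force: [0.7, -0.2, 0.1]
gripper_width: 0.998
grasp_force: 0.0
```

```bash
python3 -c "
from h import *
print(to_tool([.4215,-.1265,.05]),bot.get_obs()['gripper_width'])"
```

```text
(array([0.0053, 0.0039, 0.1494]), array([[ 1.   , -0.002, -0.004],
       [-0.002, -1.   ,  0.   ],
       [-0.004, -0.   , -1.   ]])) 0.9977747653222844
```

In the tool's units: 0.04 m is 0.8, 0.028 m is 0.56.

Request:
send_path --increments '[{"tx": 0.106, "ty": 0.078, "tz": 0.8, "jaw": 1}, {"tz": 0.8, "jaw": 1}, {"tz": 0.8, "jaw": 1}, {"tz": 0.56, "jaw": 1}, {"jaw": 1}, {"jaw": 0}, {"jaw": 0}, {"jaw": 0}, {"jaw": 0}, {"jaw": 0}, {"jaw": 0}]' --squeeze 40

```text
t: 6.2
eef_pos: [0.429, -0.1265, 0.0539]
tool_rot: [0.0, 1.0, -0.0, 0.002]
contact_force: [-0.1, 0.4, 9.1]
gripper_width: 0.688
grasp_force: 44.0
```

```bash
python3 -c "
from h import *
c=crate(); print(*cells(c)); o=bot.get_obs();print(to_tool([.4425,.1142,.25]))
cv2.imwrite('pics/g1.png',cv2.resize(read_camera('scene')[80:260,180:450],None,fx=2.5,fy=2.5))"
```

```text
{'C': array([0.5341, 0.1574]), 'yaw': np.float64(-0.0181), 'yawT': np.float64(-0.0104), 'depth': np.float64(0.1806), 'width': np.float64(0.2737)} cam [ 0.431 -0.02   1.285] box (np.int32(212), np.int32(179), np.int32(283), np.int32(282))
[0.4433 0.114 ] [0.5333 0.1124] [0.6233 0.1108] [0.4449 0.204 ] [0.5349 0.2024] [0.6249 0.2008]
(array([ 0.0141, -0.2406, -0.1962]), array([[ 1.   , -0.   ,  0.004],
       [-0.   , -1.   , -0.001],
       [ 0.004,  0.001, -1.   ]]))
```

View pics/g1.png

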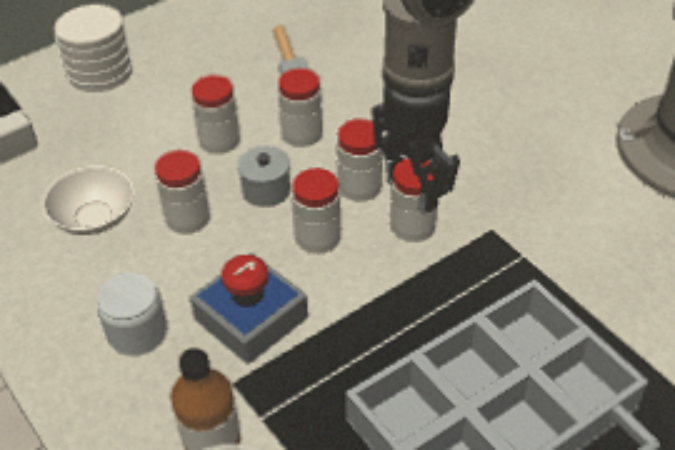

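Five jars stand free, and the gripper holds the sixth (near crop 414,180) at the cap/body level. The head "7" mark and bystanders are untouched. I overshot x by ~7 mm, so I'll compensate when placing.

In the tool's units: -0.04 m is -0.8, -0.03 m is -0.6.

Request:
send_path --increments '[{"tz": -0.6, "jaw": 0}, {"tz": -0.8, "jaw": 0}, {"tz": -0.8, "jaw": 0}, {"tz": -0.8, "jaw": 0}, {"tx": 0.056, "ty": -0.6, "tz": -0.8, "jaw": 0}, {"tx": 0.056, "ty": -0.6, "jaw": 0}, {"tx": 0.056, "ty": -0.6, "jaw": 0}, {"tx": 0.056, "ty": -0.6, "jaw": 0}, {"tx": 0.056, "ty": -0.6, "jaw": 0}, {"tx": 0.056, "ty": -0.6, "jaw": 0}, {"tx": 0.056, "ty": -0.6, "jaw": 0}, {"tx": 0.056, "ty": -0.6, "jaw": 0}, {"jaw": 0}, {"jaw": 0}, {"jaw": 0}]'

```text
t: 7.8
eef_pos: [0.4497, 0.1125, 0.2424]
tool_rot: [0.0, 1.0, -0.001, 0.0]
contact_force: [-0.0, -0.7, -2.0]
gripper_width: 0.687
grasp_force: 44.3
```

```bash
python3 -c "
from h import *
print(to_tool([.4433+.0075,.114,.06]))
cv2.imwrite('pics/g2.png',cv2.resize(np.hstack([read_camera('scene')[60:300,280:480],read_camera('top')[130:370,180:380]]),None,fx=2,fy=2))"
```

```text
(array([ 0.0011, -0.0016,  0.1824]), array([[ 1.   , -0.002,  0.   ],
       [-0.002, -1.   , -0.001],
       [ 0.   ,  0.001, -1.   ]]))
```

View pics/g2.png

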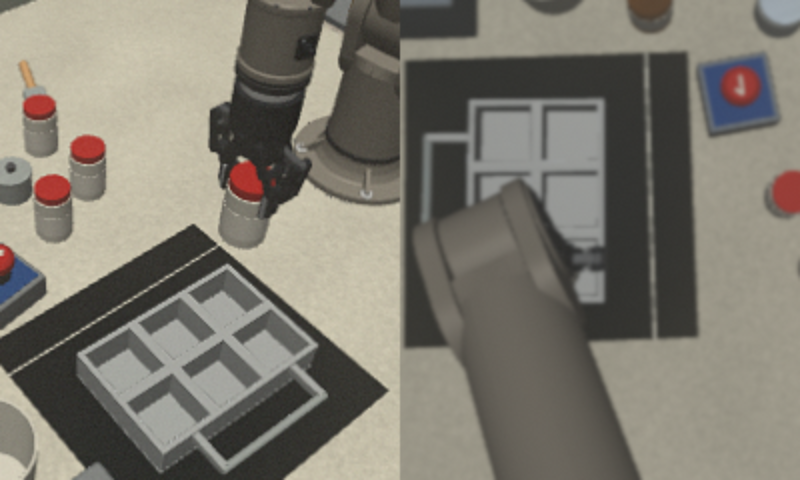

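The jar hangs upright in the fingers (left pane 245,205) and the crate is undisturbed. Lowering now.

In the tool's units: 0.04 m is 0.8, 0.03 m is 0.6.

Request:
send_path --increments '[{"tx": 0.022, "ty": -0.032, "tz": 0.8, "jaw": 0}, {"tz": 0.8, "jaw": 0}, {"tz": 0.8, "jaw": 0}, {"tz": 0.6, "jaw": 0}, {"tz": 0.4, "jaw": 0}, {"tz": 0.14, "jaw": 0}, {"tz": 0.08, "jaw": 0}, {"tz": 0.06, "jaw": 0}, {"jaw": 0}, {"jaw": 0}]'

```text
t: 8.9
eef_pos: [0.4516, 0.1155, 0.0591]
tool_rot: [-0.0, 1.0, -0.0, 0.001]
contact_force: [0.2, 0.3, -0.7]
gripper_width: 0.686
grasp_force: 44.4
```

In the tool's units: -0.04 m is -0.8, 0.036 m is 0.72.

Request:
send_path --increments '[{"tz": 0.04, "jaw": 0}, {"jaw": 0.85}, {"jaw": 0.85}, {"jaw": 0.85}, {"tz": -0.6, "jaw": 1}, {"tz": -0.8, "jaw": 1}, {"tz": -0.8, "jaw": 1}, {"ty": 0.4, "tz": -0.6, "jaw": 1}, {"tx": -0.04, "ty": 0.72, "jaw": 1}, {"tx": -0.04, "ty": 0.72, "jaw": 1}, {"tx": -0.04, "ty": 0.72, "jaw": 1}, {"tx": -0.04, "ty": 0.72, "jaw": 1}, {"tx": -0.04, "ty": 0.72, "jaw": 1}, {"tx": -0.04, "ty": 0.72, "jaw": 1}, {"tx": -0.04, "ty": 0.72, "jaw": 1}, {"tx": -0.04, "ty": 0.72, "jaw": 1}, {"tx": -0.04, "ty": 0.72, "jaw": 1}, {"jaw": 1}, {"jaw": 1}, {"jaw": 1}]'

```text
t: 10.9
eef_pos: [0.433, -0.2274, 0.1961]
tool_rot: [-0.0, 1.0, 0.001, -0.0]
contact_force: [-0.0, 0.0, -0.6]
gripper_width: 1.0
grasp_force: 0.0
```

```bash
python3 -c "
from h import *
for c in caps(): print(c[0].round(1),c[1])
c=crate(); print(*cells(c)); 
print(to_tool([.4322,-.228,.053]))
cv2.imwrite('pics/g3.png',cv2.resize(read_camera('top')[130:370,160:480],None,fx=2,fy=2))"
```

```text
[349.8 172.3] [(array([ 0.6764, -0.1216,  0.0801]), np.float64(0.0))]
[424.5 179.5] [(array([ 0.6511, -0.3183,  0.0873]), np.float64(0.0016))]
[468.6 222. ] [(array([ 0.5354, -0.4269,  0.0878]), np.float64(0.0013))]
[376.2 225.5] [(array([ 0.5326, -0.1846,  0.0886]), np.float64(0.0009))]
[260.4 262.8] [(array([0.4449, 0.1162, 0.0939]), np.float64(0.0012))]
{'C': array([0.5341, 0.1573]), 'yaw': np.float64(-0.0183), 'yawT': np.float64(-0.0101), 'depth': np.float64(0.1806), 'width': np.float64(0.2737)} cam [ 0.431 -0.02   1.285] box (np.int32(212), np.int32(179), np.int32(283), np.int32(283))
[0.4433 0.114 ] [0.5333 0.1123] [0.6233 0.1107] [0.4449 0.2039] [0.5349 0.2023] [0.6249 0.2006]
(array([-0.0009,  0.0006,  0.1433]), array([[ 1.   ,  0.002,  0.   ],
       [ 0.002, -1.   ,  0.   ],
       [ 0.   , -0.   , -1.   ]]))
```

View pics/g3.png

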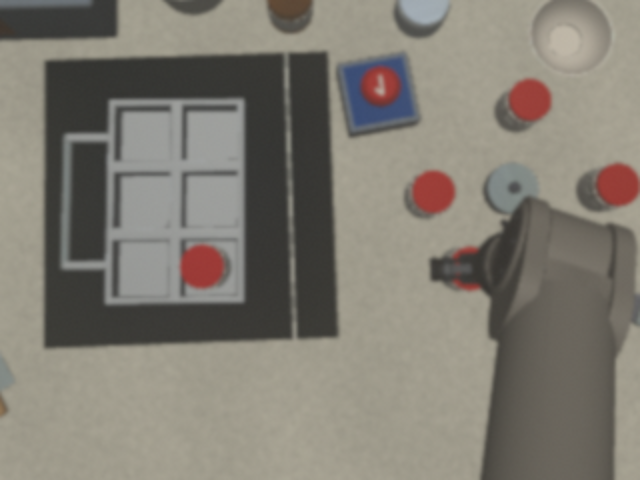

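Jar 1 sits in the near-leading cell (picture 203,266), and the hand is centred over the next jar.

In the tool's units: -0.04 m is -0.8, -0.036 m is -0.72.

Request:
send_path --increments '[{"tx": -0.018, "ty": 0.012, "tz": 0.8, "jaw": 1}, {"tz": 0.8, "jaw": 1}, {"tz": 0.8, "jaw": 1}, {"tz": 0.46, "jaw": 1}, {"jaw": 1}, {"jaw": 0}, {"jaw": 0}, {"jaw": 0}, {"jaw": 0}, {"jaw": 0}, {"tz": -0.6, "jaw": 0}, {"tz": -0.8, "jaw": 0}, {"tz": -0.8, "jaw": 0}, {"tz": -0.8, "jaw": 0}, {"ty": -0.6, "tz": -0.6, "jaw": 0}, {"ty": -0.72, "jaw": 0}, {"ty": -0.72, "jaw": 0}, {"ty": -0.72, "jaw": 0}, {"ty": -0.72, "jaw": 0}, {"ty": -0.72, "jaw": 0}]'

```text
t: 13.1
eef_pos: [0.4318, -0.018, 0.2342]
tool_rot: [0.0, 1.0, -0.0, 0.001]
contact_force: [1.2, 0.2, -1.1]
gripper_width: 0.689
grasp_force: 43.7
```

Request:
send_path --increments '[{"tx": 0.036, "ty": -0.634, "jaw": 0}, {"tx": 0.036, "ty": -0.634, "jaw": 0}, {"tx": 0.036, "ty": -0.634, "jaw": 0}, {"tx": 0.036, "ty": -0.634, "jaw": 0}, {"tx": 0.036, "ty": -0.634, "jaw": 0}, {"tx": 0.036, "ty": -0.634, "jaw": 0}, {"tx": 0.036, "ty": -0.634, "jaw": 0}, {"jaw": 0}, {"jaw": 0}, {"jaw": 0}]'

```text
t: 14.1
eef_pos: [0.4447, 0.2013, 0.2335]
tool_rot: [0.0, 1.0, -0.001, 0.0]
contact_force: [-0.3, -0.2, -1.0]
gripper_width: 0.691
grasp_force: 43.7
```

```bash
python3 -c "
from h import *
print(to_tool([.4449,.2039,.0585]))"
```

```text
(array([ 1.00e-04, -2.70e-03,  1.75e-01]), array([[ 1.   , -0.002,  0.   ],
       [-0.002, -1.   , -0.001],
       [ 0.   ,  0.001, -1.   ]]))
```

In the tool's units: 0.045 m is 0.9, -0.04 m is -0.8.

Request:
send_path --increments '[{"ty": -0.054, "tz": 0.9, "jaw": 0}, {"tz": 0.9, "jaw": 0}, {"tz": 0.9, "jaw": 0}, {"tz": 0.6, "jaw": 0}, {"tz": 0.14, "jaw": 0}, {"tz": 0.08, "jaw": 0}, {"jaw": 0}, {"jaw": 0.85}, {"jaw": 0.85}, {"jaw": 0.85}, {"tz": -0.6, "jaw": 1}, {"tz": -0.8, "jaw": 1}, {"tz": -0.8, "jaw": 1}, {"ty": 0.4, "tz": -0.6, "jaw": 1}, {"tx": 0.2, "ty": 0.72, "jaw": 1}, {"tx": 0.2, "ty": 0.72, "jaw": 1}, {"tx": 0.2, "ty": 0.72, "jaw": 1}, {"tx": 0.2, "ty": 0.72, "jaw": 1}, {"tx": 0.2, "ty": 0.72, "jaw": 1}, {"tx": 0.2, "ty": 0.72, "jaw": 1}]'

```text
t: 16.1
eef_pos: [0.5049, -0.0323, 0.1976]
tool_rot: [0.0, 1.0, -0.0, 0.0]
contact_force: [1.4, -0.6, -0.0]
gripper_width: 0.996
grasp_force: 0.0
```

Request:
send_path --increments '[{"tx": 0.142, "ty": 0.76, "jaw": 1}, {"tx": 0.142, "ty": 0.76, "jaw": 1}, {"tx": 0.142, "ty": 0.76, "jaw": 1}, {"tx": 0.142, "ty": 0.76, "jaw": 1}, {"jaw": 1}, {"jaw": 1}, {"jaw": 1}]'

```text
t: 16.8
eef_pos: [0.5329, -0.1813, 0.1972]
tool_rot: [-0.0, 1.0, 0.001, -0.0]
contact_force: [-0.1, 0.4, -0.3]
gripper_width: 0.999
grasp_force: 0.0
```

```bash
python3 -c "
from h import *
for c in caps(): print(c[0].round(1),c[1])
c=crate(); print(*cells(c)); 
print(to_tool([.5325,-.1845,.053]))"
```

```text
[349.8 172.5] [(array([ 0.6762, -0.1216,  0.08  ]), np.float64(0.0004))]
[424.3 174.3] [(array([ 0.6588, -0.3124,  0.0977]), np.float64(0.0091))]
[468.5 222. ] [(array([ 0.5354, -0.427 ,  0.0876]), np.float64(0.0014))]
[373.1 230.5] []
[260.4 262.7] [(array([0.4451, 0.1161, 0.094 ]), np.float64(0.0014))]
[449.9 262.3] [(array([ 0.4292, -0.3707,  0.0795]), np.float64(0.0071))]
[225.  264.1] [(array([0.4443, 0.2059, 0.0936]), np.float64(0.0015))]
{'C': array([0.5704, 0.1566]), 'yaw': np.float64(-0.0185), 'yawT': np.float64(0.0009), 'depth': np.float64(0.181), 'width': np.float64(0.2013)} cam [ 0.431 -0.02   1.285] box (np.int32(213), np.int32(179), np.int32(283), np.int32(261))
[0.4796 0.1133] [0.5696 0.1116] [0.6596 0.1099] [0.4812 0.2033] [0.5712 0.2016] [0.6612 0.1999]
(array([-0.0006,  0.0034,  0.1444]), array([[ 1.   ,  0.002,  0.   ],
       [ 0.002, -1.   ,  0.   ],
       [ 0.   , -0.   , -1.   ]]))
```

In the tool's units: -0.04 m is -0.8, -0.033 m is -0.66.

```bash
sed -i 's/g=im.min(2).astype(float)/g=im.max(2).astype(float)/' h.py
```

Request:
send_path --increments '[{"tx": -0.012, "ty": 0.068, "tz": 0.8, "jaw": 1}, {"tz": 0.8, "jaw": 1}, {"tz": 0.8, "jaw": 1}, {"tz": 0.488, "jaw": 1}, {"jaw": 1}, {"jaw": 0}, {"jaw": 0}, {"jaw": 0}, {"jaw": 0}, {"jaw": 0}, {"tz": -0.6, "jaw": 0}, {"tz": -0.8, "jaw": 0}, {"tz": -0.8, "jaw": 0}, {"tz": -0.8, "jaw": 0}, {"tz": -0.6, "jaw": 0}, {"ty": -0.66, "jaw": 0}, {"ty": -0.66, "jaw": 0}, {"ty": -0.66, "jaw": 0}, {"ty": -0.66, "jaw": 0}, {"ty": -0.66, "jaw": 0}]'

```text
t: 18.95
eef_pos: [0.5321, -0.02, 0.2336]
tool_rot: [0.0, 1.0, -0.0, 0.001]
contact_force: [1.1, 0.6, -2.1]
gripper_width: 0.688
grasp_force: 44.2
```

Request:
send_path --increments '[{"ty": -0.66, "jaw": 0}, {"ty": -0.66, "jaw": 0}, {"ty": -0.66, "jaw": 0}, {"ty": -0.66, "jaw": 0}, {"jaw": 0}, {"jaw": 0}, {"jaw": 0}]'

```text
t: 19.65
eef_pos: [0.5325, 0.1095, 0.233]
tool_rot: [0.0, 1.0, -0.001, 0.0]
contact_force: [0.1, -0.5, -1.6]
gripper_width: 0.688
grasp_force: 44.1
```

```bash
python3 -c "
from h import *
print(to_tool([.5333,.1123,.0585])[0])"
```

```text
[ 0.0008 -0.003   0.1745]
```

In the tool's units: 0.045 m is 0.9, 0.0358 m is 0.716.

Request:
send_path --increments '[{"tx": 0.016, "ty": -0.06, "tz": 0.9, "jaw": 0}, {"tz": 0.9, "jaw": 0}, {"tz": 0.9, "jaw": 0}, {"tz": 0.6, "jaw": 0}, {"tz": 0.12, "jaw": 0}, {"tz": 0.08, "jaw": 0}, {"jaw": 0}, {"jaw": 0.85}, {"jaw": 0.85}, {"jaw": 0.85}, {"tz": -0.6, "jaw": 1}, {"tz": -0.8, "jaw": 1}, {"tz": -0.8, "jaw": 1}, {"tz": -0.6, "jaw": 1}, {"tx": 0.196, "ty": 0.716, "jaw": 1}, {"tx": 0.196, "ty": 0.716, "jaw": 1}, {"tx": 0.196, "ty": 0.716, "jaw": 1}, {"tx": 0.196, "ty": 0.716, "jaw": 1}, {"tx": 0.196, "ty": 0.716, "jaw": 1}, {"tx": 0.196, "ty": 0.716, "jaw": 1}]'

```text
t: 21.65
eef_pos: [0.5923, -0.1025, 0.1982]
tool_rot: [0.0, 1.0, -0.0, 0.0]
contact_force: [-0.8, 0.1, -0.3]
gripper_width: 0.999
grasp_force: 0.0
```

Request:
send_path --increments '[{"tx": 0.196, "ty": 0.716, "jaw": 1}, {"tx": 0.196, "ty": 0.716, "jaw": 1}, {"tx": 0.196, "ty": 0.716, "jaw": 1}, {"tx": 0.196, "ty": 0.716, "jaw": 1}, {"tx": 0.196, "ty": 0.716, "jaw": 1}, {"tx": 0.196, "ty": 0.716, "jaw": 1}, {"jaw": 1}, {"jaw": 1}, {"jaw": 1}]'

```text
t: 22.55
eef_pos: [0.6509, -0.314, 0.1978]
tool_rot: [-0.001, 1.0, 0.001, -0.0]
contact_force: [0.9, 0.1, -0.3]
gripper_width: 1.002
grasp_force: 0.0
```

```bash
python3 -c "
from h import *
for c in caps(): print(c[0].round(1),c[1])
c=crate(); print(*cells(c)); 
print(to_tool([.651,-.3182,.053])[0])"
```

```text
[349.8 172.4] [(array([ 0.6763, -0.1217,  0.0804]), np.float64(0.0003))]
[424.7 180.3] [(array([ 0.6498, -0.3195,  0.0865]), np.float64(0.0031))]
[260.8 228.3] [(array([0.533 , 0.1141, 0.094 ]), np.float64(0.0013))]
[260.4 262.7] [(array([0.4451, 0.1162, 0.0942]), np.float64(0.0014))]
[442.8 261.7] [(array([ 0.4375, -0.3529,  0.0977]), np.float64(0.0093))]
[225.1 264.1] [(array([0.4443, 0.2059, 0.0936]), np.float64(0.0016))]
{'C': array([0.5341, 0.1568]), 'yaw': np.float64(-0.0182), 'yawT': np.float64(-0.0112), 'depth': np.float64(0.1817), 'width': np.float64(0.2747)} cam [ 0.431 -0.02   1.285] box (np.int32(212), np.int32(179), np.int32(283), np.int32(283))
[0.4433 0.1134] [0.5333 0.1118] [0.6233 0.1102] [0.4449 0.2034] [0.5349 0.2018] [0.6249 0.2002]
[-1.000e-04  4.300e-03  1.451e-01]
```

In the tool's units: -0.04 m is -0.8, -0.0357 m is -0.714.

Request:
send_path --increments '[{"ty": 0.086, "tz": 0.8, "jaw": 1}, {"tz": 0.8, "jaw": 1}, {"tz": 0.8, "jaw": 1}, {"tz": 0.5, "jaw": 1}, {"jaw": 1}, {"jaw": 0}, {"jaw": 0}, {"jaw": 0}, {"jaw": 0}, {"jaw": 0}, {"tz": -0.6, "jaw": 0}, {"tz": -0.8, "jaw": 0}, {"tz": -0.8, "jaw": 0}, {"tz": -0.8, "jaw": 0}, {"tz": -0.6, "jaw": 0}, {"tx": -0.046, "ty": -0.714, "jaw": 0}, {"tx": -0.046, "ty": -0.714, "jaw": 0}, {"tx": -0.046, "ty": -0.714, "jaw": 0}, {"tx": -0.046, "ty": -0.714, "jaw": 0}, {"tx": -0.046, "ty": -0.714, "jaw": 0}]'

```text
t: 24.7
eef_pos: [0.6389, -0.1403, 0.2336]
tool_rot: [0.0, 1.0, -0.0, 0.0]
contact_force: [0.5, -0.3, -1.4]
gripper_width: 0.691
grasp_force: 43.7
```

Request:
send_path --increments '[{"tx": -0.046, "ty": -0.714, "jaw": 0}, {"tx": -0.046, "ty": -0.714, "jaw": 0}, {"tx": -0.046, "ty": -0.714, "jaw": 0}, {"tx": -0.046, "ty": -0.714, "jaw": 0}, {"tx": -0.046, "ty": -0.714, "jaw": 0}, {"tx": -0.046, "ty": -0.714, "jaw": 0}, {"tx": -0.046, "ty": -0.714, "jaw": 0}, {"jaw": 0}, {"jaw": 0}, {"jaw": 0}]'

```text
t: 25.7
eef_pos: [0.6234, 0.1068, 0.2331]
tool_rot: [0.001, 1.0, -0.001, 0.0]
contact_force: [-0.4, -0.4, -0.6]
gripper_width: 0.687
grasp_force: 43.7
```

```bash
python3 -c "
from h import *
print(to_tool([.6233,.1102,.0585])[0])"
```

```text
[-0.0002 -0.0036  0.1746]
```

Units first: shifts go in shares of 50 mm and turns go in shares of pi rad. So 0.045 m is 0.9, -0.04 m is -0.8.

Request:
send_path --increments '[{"ty": -0.072, "tz": 0.9, "jaw": 0}, {"tz": 0.9, "jaw": 0}, {"tz": 0.9, "jaw": 0}, {"tz": 0.6, "jaw": 0}, {"tz": 0.12, "jaw": 0}, {"tz": 0.08, "jaw": 0}, {"jaw": 0}, {"jaw": 0.85}, {"jaw": 0.85}, {"jaw": 0.85}, {"tz": -0.6, "jaw": 1}, {"tz": -0.8, "jaw": 1}, {"tz": -0.8, "jaw": 1}, {"tz": -0.6, "jaw": 1}, {"tx": -0.118, "ty": 0.716, "jaw": 1}, {"tx": -0.118, "ty": 0.716, "jaw": 1}, {"tx": -0.118, "ty": 0.716, "jaw": 1}, {"tx": -0.118, "ty": 0.716, "jaw": 1}, {"tx": -0.118, "ty": 0.716, "jaw": 1}, {"tx": -0.118, "ty": 0.716, "jaw": 1}]'

```text
t: 27.7
eef_pos: [0.5874, -0.1044, 0.198]
tool_rot: [0.0, 1.0, -0.0, 0.0]
contact_force: [0.4, -0.5, 0.9]
gripper_width: 1.001
grasp_force: 0.0
```

Request:
send_path --increments '[{"tx": -0.118, "ty": 0.716, "jaw": 1}, {"tx": -0.118, "ty": 0.716, "jaw": 1}, {"tx": -0.118, "ty": 0.716, "jaw": 1}, {"tx": -0.118, "ty": 0.716, "jaw": 1}, {"tx": -0.118, "ty": 0.716, "jaw": 1}, {"tx": -0.118, "ty": 0.716, "jaw": 1}, {"tx": -0.118, "ty": 0.716, "jaw": 1}, {"tx": -0.118, "ty": 0.716, "jaw": 1}, {"tx": -0.118, "ty": 0.716, "jaw": 1}, {"jaw": 1}, {"jaw": 1}, {"jaw": 1}]'

```text
t: 28.9
eef_pos: [0.5353, -0.4234, 0.1978]
tool_rot: [-0.001, 1.0, 0.001, 0.0]
contact_force: [0.2, 1.0, 0.4]
gripper_width: 0.998
grasp_force: 0.0
```

```bash
python3 -c "
from h import *
for c in caps(): print(c[0].round(1),c[1])
c=crate(); print(*cells(c)); 
print(to_tool([.5354,-.427,.053])[0])"
```

```text
[349.8 172.3] [(array([ 0.6764, -0.1216,  0.0804]), np.float64(0.0))]
[261.4 193.7] [(array([0.623 , 0.1116, 0.0955]), np.float64(0.001))]
[260.8 228.3] [(array([0.533 , 0.1141, 0.0939]), np.float64(0.0013))]
[468.4 226. ] [(array([ 0.529 , -0.431 ,  0.0811]), np.float64(0.0101))]
[260.4 262.7] [(array([0.4452, 0.1161, 0.0942]), np.float64(0.0013))]
[448.5 262.4] [(array([ 0.4324, -0.368 ,  0.0869]), np.float64(0.0018))]
[225.1 264.1] [(array([0.4443, 0.2059, 0.0934]), np.float64(0.0016))]
{'C': array([0.5341, 0.1572]), 'yaw': np.float64(-0.0183), 'yawT': np.float64(-0.0104), 'depth': np.float64(0.1809), 'width': np.float64(0.2741)} cam [ 0.431 -0.02   1.285] box (np.int32(212), np.int32(179), np.int32(283), np.int32(283))
[0.4433 0.1139] [0.5333 0.1122] [0.6233 0.1106] [0.4449 0.2038] [0.5349 0.2022] [0.6249 0.2005]
[-1.00e-04  3.70e-03  1.45e-01]
```

Request:
send_path --increments '[{"ty": 0.074, "tz": 0.8, "jaw": 1}, {"tz": 0.8, "jaw": 1}, {"tz": 0.8, "jaw": 1}, {"tz": 0.5, "jaw": 1}, {"jaw": 1}, {"jaw": 0}, {"jaw": 0}, {"jaw": 0}, {"jaw": 0}, {"jaw": 0}, {"tz": -0.6, "jaw": 0}, {"tz": -0.8, "jaw": 0}, {"tz": -0.8, "jaw": 0}, {"tz": -0.8, "jaw": 0}, {"tz": -0.6, "jaw": 0}, {"tx": 0.1, "ty": -0.696, "jaw": 0}, {"tx": 0.1, "ty": -0.696, "jaw": 0}, {"tx": 0.1, "ty": -0.696, "jaw": 0}, {"tx": 0.1, "ty": -0.696, "jaw": 0}, {"tx": 0.1, "ty": -0.696, "jaw": 0}]'

```text
t: 31.05
eef_pos: [0.5596, -0.2535, 0.2337]
tool_rot: [0.0, 1.0, -0.0, 0.001]
contact_force: [0.2, -0.5, -0.2]
gripper_width: 0.688
grasp_force: 43.5
```

Request:
send_path --increments '[{"tx": 0.1, "ty": -0.696, "jaw": 0}, {"tx": 0.1, "ty": -0.696, "jaw": 0}, {"tx": 0.1, "ty": -0.696, "jaw": 0}, {"tx": 0.1, "ty": -0.696, "jaw": 0}, {"tx": 0.1, "ty": -0.696, "jaw": 0}, {"tx": 0.1, "ty": -0.696, "jaw": 0}, {"tx": 0.1, "ty": -0.696, "jaw": 0}, {"tx": 0.1, "ty": -0.696, "jaw": 0}, {"tx": 0.1, "ty": -0.696, "jaw": 0}, {"tx": 0.1, "ty": -0.696, "jaw": 0}, {"tx": 0.1, "ty": -0.696, "jaw": 0}, {"tx": 0.1, "ty": -0.696, "jaw": 0}, {"tx": 0.1, "ty": -0.696, "jaw": 0}, {"jaw": 0}, {"jaw": 0}, {"jaw": 0}]'

```text
t: 32.65
eef_pos: [0.625, 0.1959, 0.2331]
tool_rot: [0.001, 1.0, -0.001, 0.0]
contact_force: [0.3, -0.5, -1.0]
gripper_width: 0.69
grasp_force: 43.5
```

```bash
python3 -c "
from h import *
print(to_tool([.6249,.2005,.0585])[0])"
```

```text
[-0.0002 -0.0048  0.1746]
```

In the tool's units: 0.045 m is 0.9, 0.0355 m is 0.71.

Request:
send_path --increments '[{"ty": -0.096, "tz": 0.9, "jaw": 0}, {"tz": 0.9, "jaw": 0}, {"tz": 0.9, "jaw": 0}, {"tz": 0.6, "jaw": 0}, {"tz": 0.12, "jaw": 0}, {"tz": 0.08, "jaw": 0}, {"jaw": 0}, {"jaw": 0.85}, {"jaw": 0.85}, {"jaw": 0.85}, {"tz": -0.6, "jaw": 1}, {"tz": -0.8, "jaw": 1}, {"tz": -0.8, "jaw": 1}, {"tz": -0.6, "jaw": 1}, {"tx": -0.24, "ty": 0.71, "jaw": 1}, {"tx": -0.24, "ty": 0.71, "jaw": 1}, {"tx": -0.24, "ty": 0.71, "jaw": 1}, {"tx": -0.24, "ty": 0.71, "jaw": 1}, {"tx": -0.24, "ty": 0.71, "jaw": 1}, {"tx": -0.24, "ty": 0.71, "jaw": 1}]'

```text
t: 34.65
eef_pos: [0.5521, -0.012, 0.198]
tool_rot: [0.0, 1.0, -0.0, 0.0]
contact_force: [0.3, -0.3, -0.1]
gripper_width: 1.001
grasp_force: 0.0
```

Request:
send_path --increments '[{"tx": -0.24, "ty": 0.71, "jaw": 1}, {"tx": -0.24, "ty": 0.71, "jaw": 1}, {"tx": -0.24, "ty": 0.71, "jaw": 1}, {"tx": -0.24, "ty": 0.71, "jaw": 1}, {"tx": -0.24, "ty": 0.71, "jaw": 1}, {"tx": -0.24, "ty": 0.71, "jaw": 1}, {"tx": -0.24, "ty": 0.71, "jaw": 1}, {"tx": -0.24, "ty": 0.71, "jaw": 1}, {"tx": -0.24, "ty": 0.71, "jaw": 1}, {"tx": -0.24, "ty": 0.71, "jaw": 1}, {"jaw": 1}, {"jaw": 1}, {"jaw": 1}]'

```text
t: 35.95
eef_pos: [0.4333, -0.3642, 0.1978]
tool_rot: [-0.0, 1.0, 0.001, 0.0]
contact_force: [0.1, 0.3, 0.4]
gripper_width: 0.999
grasp_force: 0.0
```

```bash
python3 -c "
from h import *
for c in caps(): print(c[0].round(1),c[1])
c=crate(); print(*cells(c)); 
print(to_tool([.4327,-.3678,.053])[0])"
```

```text
[349.8 172.3] [(array([ 0.6762, -0.1215,  0.0811]), np.float64(0.0))]
[226.5 193.6] [(array([0.6257, 0.2022, 0.0947]), np.float64(0.0006))]
[261.4 193.7] [(array([0.6229, 0.1115, 0.0959]), np.float64(0.0009))]
[260.8 228.3] [(array([0.533 , 0.114 , 0.0943]), np.float64(0.0014))]
[260.4 262.6] [(array([0.4451, 0.1162, 0.0942]), np.float64(0.001))]
[225.1 264. ] [(array([0.4443, 0.2059, 0.0935]), np.float64(0.0014))]
{'C': array([0.5341, 0.1572]), 'yaw': np.float64(-0.0183), 'yawT': np.float64(-0.011), 'depth': np.float64(0.1809), 'width': np.float64(0.274)} cam [ 0.431 -0.02   1.285] box (np.int32(212), np.int32(179), np.int32(283), np.int32(283))
[0.4433 0.1139] [0.5333 0.1122] [0.6233 0.1106] [0.4449 0.2038] [0.5349 0.2022] [0.6249 0.2005]
[-0.0008  0.0037  0.1449]
```

In the tool's units: -0.04 m is -0.8, -0.0356 m is -0.712.

Request:
send_path --increments '[{"tx": -0.016, "ty": 0.074, "tz": 0.8, "jaw": 1}, {"tz": 0.8, "jaw": 1}, {"tz": 0.8, "jaw": 1}, {"tz": 0.5, "jaw": 1}, {"jaw": 1}, {"jaw": 0}, {"jaw": 0}, {"jaw": 0}, {"jaw": 0}, {"jaw": 0}, {"tz": -0.6, "jaw": 0}, {"tz": -0.8, "jaw": 0}, {"tz": -0.8, "jaw": 0}, {"tz": -0.8, "jaw": 0}, {"tz": -0.6, "jaw": 0}, {"tx": 0.128, "ty": -0.712, "jaw": 0}, {"tx": 0.128, "ty": -0.712, "jaw": 0}, {"tx": 0.128, "ty": -0.712, "jaw": 0}, {"tx": 0.128, "ty": -0.712, "jaw": 0}, {"tx": 0.128, "ty": -0.712, "jaw": 0}]'

```text
t: 38.1
eef_pos: [0.4639, -0.19, 0.2337]
tool_rot: [0.0, 1.0, -0.0, 0.001]
contact_force: [0.6, -0.9, -1.3]
gripper_width: 0.687
grasp_force: 43.5
```

Request:
send_path --increments '[{"tx": 0.128, "ty": -0.712, "jaw": 0}, {"tx": 0.128, "ty": -0.712, "jaw": 0}, {"tx": 0.128, "ty": -0.712, "jaw": 0}, {"tx": 0.128, "ty": -0.712, "jaw": 0}, {"tx": 0.128, "ty": -0.712, "jaw": 0}, {"tx": 0.128, "ty": -0.712, "jaw": 0}, {"tx": 0.128, "ty": -0.712, "jaw": 0}, {"tx": 0.128, "ty": -0.712, "jaw": 0}, {"tx": 0.128, "ty": -0.712, "jaw": 0}, {"tx": 0.128, "ty": -0.712, "jaw": 0}, {"tx": 0.128, "ty": -0.712, "jaw": 0}, {"jaw": 0}, {"jaw": 0}, {"jaw": 0}]'

```text
t: 39.5
eef_pos: [0.5344, 0.1989, 0.233]
tool_rot: [0.001, 1.0, -0.001, 0.0]
contact_force: [-0.5, -0.3, -0.7]
gripper_width: 0.69
grasp_force: 43.6
```

```bash
python3 -c "
from h import *
print(to_tool([.5349,.2022,.0585])[0])
for c in caps(): print(c[0].round(1),c[1])"
```

```text
[ 0.0004 -0.0035  0.1745]
[349.8 172.4] [(array([ 0.6762, -0.1215,  0.0804]), np.float64(0.0002))]
[226.4 193.5] [(array([0.6259, 0.2023, 0.0942]), np.float64(0.0008))]
[261.3 193.7] [(array([0.6231, 0.1117, 0.0952]), np.float64(0.001))]
[260.8 228.3] [(array([0.533 , 0.1142, 0.0937]), np.float64(0.0013))]
[260.4 262.6] [(array([0.4407, 0.1175, 0.1249]), np.float64(0.0116))]
```

In the tool's units: 0.045 m is 0.9, -0.04 m is -0.8.

Request:
send_path --increments '[{"tx": 0.008, "ty": -0.07, "tz": 0.9, "jaw": 0}, {"tz": 0.9, "jaw": 0}, {"tz": 0.9, "jaw": 0}, {"tz": 0.6, "jaw": 0}, {"tz": 0.12, "jaw": 0}, {"tz": 0.08, "jaw": 0}, {"jaw": 0}, {"jaw": 0.85}, {"jaw": 0.85}, {"jaw": 0.85}, {"tz": -0.6, "jaw": 1}, {"tz": -0.8, "jaw": 1}, {"tz": -0.8, "jaw": 1}, {"tz": -0.6, "jaw": 1}, {"ty": 0.9, "jaw": 1}, {"ty": 0.9, "jaw": 1}, {"ty": 0.9, "jaw": 1}, {"ty": 0.9, "jaw": 1}, {"ty": 0.9, "jaw": 1}, {"ty": 0.9, "jaw": 1}]'

```text
t: 41.6
eef_pos: [0.5346, -0.068, 0.1983]
tool_rot: [0.0, 1.0, -0.0, 0.0]
contact_force: [0.8, 0.8, 0.0]
gripper_width: 1.001
grasp_force: 0.0
```

Request:
send_path --increments '[{"ty": 0.9, "jaw": 1}, {"ty": 0.9, "jaw": 1}, {"jaw": 1}, {"jaw": 1}, {"jaw": 1}, {"jaw": 1}, {"jaw": 1}, {"jaw": 1}]'

```text
t: 42.4
eef_pos: [0.5348, -0.1552, 0.1979]
tool_rot: [-0.0, 1.0, 0.001, 0.0]
contact_force: [-0.3, 0.2, -0.5]
gripper_width: 1.002
grasp_force: 0.0
```

```bash
python3 -c "
from h import *
for c in caps(): print(c[0].round(1),c[1])
c=crate(); print(*cells(c)); print('bar',c['C']+c['n']*.146)
cv2.imwrite('pics/g4.png',cv2.resize(read_camera('top')[130:370,160:480],None,fx=2,fy=2))"
```

```text
[349.9 172.6] [(array([ 0.6759, -0.1218,  0.0807]), np.float64(0.0005))]
[226.4 193.6] [(array([0.6257, 0.2022, 0.0946]), np.float64(0.0008))]
[261.3 193.7] [(array([0.623 , 0.1117, 0.0955]), np.float64(0.001))]
[225.6 228.3] [(array([0.5355, 0.2046, 0.0938]), np.float64(0.0009))]
[260.8 228.4] [(array([0.533 , 0.1141, 0.094 ]), np.float64(0.0014))]
[260.4 262.7] [(array([0.4451, 0.1162, 0.0939]), np.float64(0.0011))]
[225. 264.] [(array([0.4444, 0.206 , 0.0935]), np.float64(0.0015))]
{'C': array([0.5341, 0.1572]), 'yaw': np.float64(-0.0179), 'yawT': np.float64(-0.0106), 'depth': np.float64(0.181), 'width': np.float64(0.2741)} cam [ 0.431 -0.02   1.285] box (np.int32(212), np.int32(179), np.int32(283), np.int32(283))
[0.4433 0.1138] [0.5333 0.1122] [0.6233 0.1106] [0.4449 0.2038] [0.5349 0.2022] [0.6249 0.2006]
bar [0.53671204 0.30317663]
```

View pics/g4.png

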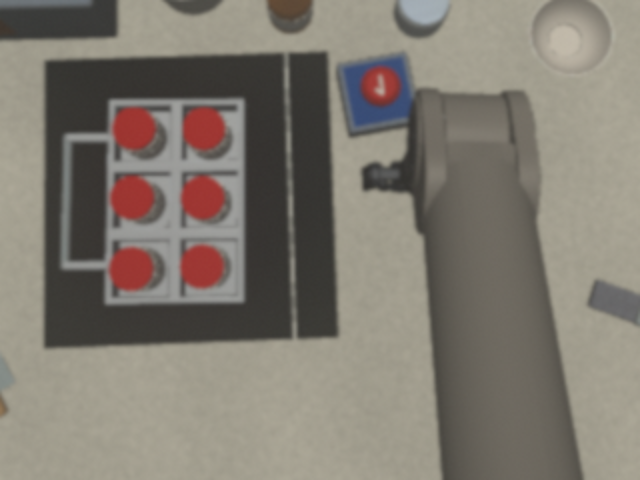

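All six caps sit in the six cells (picture cols 135/205, rows 130/198/267) and the arm is clear.

In the tool's units: -0.038 m is -0.76, 0.014 rad / 3.1416 = 0.0045.

Request:
send_path --increments '[{"ty": -0.76, "jaw": 1}, {"ty": -0.76, "jaw": 1}, {"ty": -0.76, "jaw": 1}, {"ty": -0.76, "jaw": 1}, {"ty": -0.76, "jaw": 1}, {"ty": -0.76, "jaw": 1}, {"ty": -0.76, "jaw": 1}, {"ty": -0.76, "jaw": 1}, {"ty": -0.76, "jaw": 1}, {"ty": -0.76, "jaw": 1}, {"ty": -0.76, "jaw": 0.5}, {"ty": -0.76, "jaw": 0.5}, {"twist": 0.0045, "jaw": 0.5}, {"jaw": 0.5}, {"jaw": 0.5}]' --squeeze 30

```text
t: 44.1
eef_pos: [0.5351, 0.2984, 0.1976]
tool_rot: [0.001, 1.0, -0.008, -0.0]
contact_force: [0.3, -0.4, 0.7]
gripper_width: 0.497
grasp_force: 0.0
```

```bash
python3 - <<'E'
from h import *
print(to_tool([.537,.3035,.03]))
g=read_camera("top").max(2).astype(int);print(g[210,183:205],g[250,183:205])
q=[]
for r in (205,210,215,245,250,255):
    v=np.clip(g[r,186:200]-62,0,None); q.append(((v*np.arange(186,200)).sum()/v.sum(),r))
print(plane("top",q,.047).round(4))
E
```

```text
(array([ 0.0018, -0.0053,  0.1676]), array([[ 1.   , -0.015, -0.   ],
       [-0.015, -1.   , -0.001],
       [-0.   ,  0.001, -1.   ]]))
[ 69  53  51  50  51  51  51  61  92 118 126 116  93  66  53  52  51  52
  51  50  52  51] [ 78  76  73  70  65  63  66  90 118 127 116  92  66  52  51  49  49  50
  51  51  51  51]
[[0.6045 0.3005 0.047 ]
 [0.5909 0.3007 0.047 ]
 [0.5774 0.3004 0.047 ]
 [0.4972 0.3024 0.047 ]
 [0.484  0.3034 0.047 ]
 [0.4709 0.3094 0.047 ]]
```

In the tool's units: 0.04 m is 0.8, 0.03 m is 0.6.

Request:
send_path --increments '[{"tx": 0.036, "ty": -0.074, "tz": 0.8, "jaw": 0.5}, {"tz": 0.8, "jaw": 0.5}, {"tz": 0.8, "jaw": 0.5}, {"tz": 0.6, "jaw": 0.5}, {"tz": 0.332, "jaw": 0.5}, {"jaw": 0.5}, {"jaw": 0.5}]'

```text
t: 44.85
eef_pos: [0.5375, 0.3036, 0.0323]
tool_rot: [-0.0, 1.0, -0.008, 0.001]
contact_force: [-0.2, 0.2, 0.4]
gripper_width: 0.498
grasp_force: 0.0
```

Request:
send_path --increments '[{"jaw": 0}, {"jaw": 0}, {"jaw": 0}, {"jaw": 0}, {"jaw": 0}, {"jaw": 0}]'

```text
t: 45.45
eef_pos: [0.5378, 0.3016, 0.0331]
tool_rot: [0.001, 1.0, -0.008, 0.001]
contact_force: [-1.1, -5.0, 8.3]
gripper_width: 0.129
grasp_force: 29.3
```

```bash
cat >> h.py <<'E'
def edge(off=6):
    c=crate(); ln=lambda x:.0032+.0072*(x-.5326)
    for s in(-.136,.136):
        p=c["C"]+c["d"]*s-c["n"]*.091; print("edge",p.round(4),"off line",(p[1]-ln(p[0])).round(4))
E
python3 -c "
from h import *
edge()"
```

```text
{'C': array([0.5345, 0.1584]), 'yaw': np.float64(-0.0179), 'yawT': np.float64(-0.0207), 'depth': np.float64(0.181), 'width': np.float64(0.273)} cam [ 0.431 -0.02   1.285] box (np.int32(212), np.int32(179), np.int32(282), np.int32(282))
edge [0.3969 0.0698] off line 0.0676
edge [0.6689 0.065 ] off line 0.0608
```

In the tool's units: 0.006 m is 0.12, 0.005 m is 0.1, -0.003 rad / 3.1416 = -0.001.

Request:
send_path --increments '[{"ty": 0.08, "twist": -0.0006, "jaw": 0}, {"ty": 0.12, "twist": -0.001, "jaw": 0}, {"ty": 0.12, "twist": -0.001, "jaw": 0}, {"ty": 0.12, "twist": -0.001, "jaw": 0}, {"ty": 0.12, "twist": -0.001, "jaw": 0}, {"ty": 0.12, "twist": -0.001, "jaw": 0}, {"ty": 0.12, "twist": -0.001, "jaw": 0}, {"ty": 0.12, "twist": -0.001, "jaw": 0}, {"ty": 0.1, "twist": -0.0006, "jaw": 0}, {"ty": 0.08, "jaw": 0}, {"jaw": 0}, {"jaw": 0}, {"jaw": 0}]'

```text
t: 46.8
eef_pos: [0.5374, 0.2519, 0.0331]
tool_rot: [-0.003, 1.0, 0.006, 0.002]
contact_force: [-1.2, 5.2, 3.2]
gripper_width: 0.126
grasp_force: 29.7
```

```bash
python3 -c "
from h import *
edge()"
```

```text
{'C': array([0.5489, 0.0906]), 'yaw': np.float64(0.007), 'yawT': np.float64(0.0044), 'depth': np.float64(0.199), 'width': np.float64(0.2503)} cam [ 0.431 -0.02   1.285] box (np.int32(231), np.int32(177), np.int32(308), np.int32(280))
edge [ 0.4135 -0.0013] off line -0.0037
edge [6.855e-01 6.000e-04] off line -0.0037
```

```bash
python3 - <<'E'
from h import *
im=read_camera("top");g=im.max(2)
for r in(190,205,220,240,255,270): print(r,g[r,228:242],g[r,294:312])
cv2.imwrite('pics/g5.png',cv2.resize(im[150:310,170:350],None,fx=4,fy=3.7,interpolation=2))
E
```

```text
190 [ 50  52  71 105 134 142 141 146 149 150 149 149 150 151] [151 148 148 144 127  89  59  57  77 107 114  88  59  54  56  55  56  57]
205 [ 50  52  66 101 134 135 113  81  81 111 139 146 138 129] [151 145 139 141 131 101  69  58  73 109 131 105  66  55  56  56  56  56]
220 [ 50  50  66 100 133 139 124 104 114 135 146 149 150 150] [151 144 139 144 143 125  89  61  62  85 110 112  84  59  56  56  55  57]
240 [ 60  54  62  96 130 139 123  87  70  94 126 143 149 145] [148 147 143 140 141 131 100  70  58  66  97 113  93  65  56  56  56  54]
255 [85 83 84 82 80 79 78 77 76 75 74 72 70 76] [150 149 144 138 143 143 126  88  59  58  76 105 114  86  60  55  55  55]
270 [52 51 52 51 53 53 54 53 57 60 65 68 72 74] [149 149 149 147 145 141 127  93  61  54  72 110 130 105  67  55  55  55]
```

View pics/g5.png

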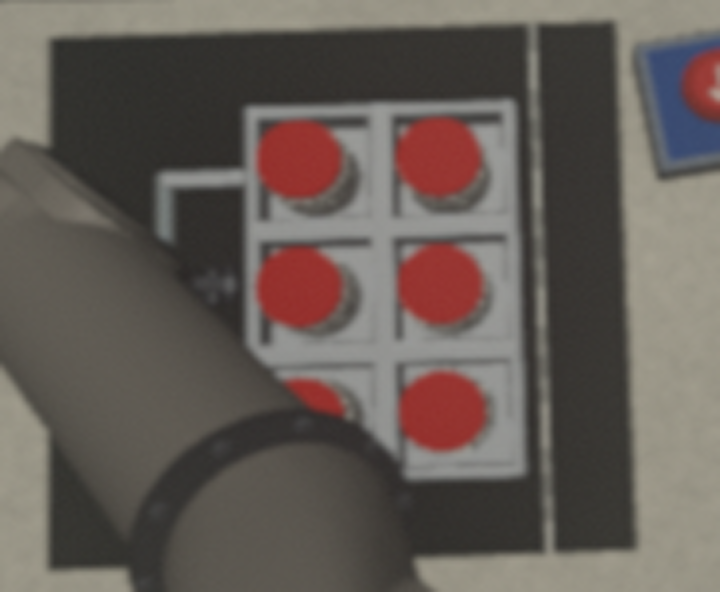

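The crate is square to the line. The gap from edge to line centre is 4.8 px (row 190) and 4.9 px (row 270), about 13.4 mm at bench height.

In the tool's units: 0.005 m is 0.1, 0.004 m is 0.08.

Request:
send_path --increments '[{"ty": 0.08, "jaw": 0}, {"ty": 0.1, "jaw": 0}, {"ty": 0.06, "jaw": 0}, {"ty": 0.03, "jaw": 0}, {"jaw": 0}, {"jaw": 0}, {"jaw": 0}, {"jaw": 0}]'

```text
t: 47.7
eef_pos: [0.5376, 0.2389, 0.0331]
tool_rot: [-0.003, 1.0, 0.006, 0.002]
contact_force: [-0.5, 6.4, 2.1]
gripper_width: 0.128
grasp_force: 29.6
```

```bash
python3 - <<'E'
from h import *
im=read_camera("top");g=im.max(2)
for r in(160,165,170,185,190,205,220,240,255,270,277,285,290): print(r,g[r,233:241],g[r,296:313])
E
```

```text
160 [51 52 51 52 50 51 52 51] [ 56  55  55  56  57  73 100 111  86  59  54  55  55  56  56  57  56]
165 [50 50 50 51 50 52 50 52] [ 54  55  54  54  58  80 118 134 102  63  54  54  53  56  55  56  55]
170 [49 50 49 50 51 50 50 51] [ 53  54  55  55  55  75 114 134 102  62  54  55  55  55  55  55  56]
185 [ 49  59  87 122 139 131  96  81] [153 152 151 144 139 144 137 114  94  71  55  54  53  53  54  54  54]
190 [ 48  55  82 116 136 139 139 145] [148 152 151 143 138 144 143 132 107  75  56  54  55  54  55  56  55]
205 [ 48  52  72 106 133 130 100  74] [152 153 152 152 149 146 145 133 105  78  61  55  55  57  55  55  56]
220 [ 48  49  66 102 132 135 114 101] [153 154 153 150 143 136 141 142 127 102  73  55  54  56  55  56  56]
240 [ 64  60  67  97 130 137 120  85] [152 151 146 141 138 137 140 142 131 102  76  61  54  56  56  57  57]
255 [85 84 83 81 81 80 79 79] [128 134 145 151 149 144 139 143 143 130 100  69  55  56  55  56  56]
270 [60 56 51 53 52 51 51 50] [147 150 150 149 149 148 145 142 142 131 104  77  61  56  56  55  56]
277 [74 83 86 91 92 91 91 89] [134 133 134 135 135 133 134 132 131 124 114  96  73  57  54  55  56]
285 [90 91 90 90 91 91 91 90] [ 53  52  52  54  53  53  54  54  59  85 111 114  87  58  54  54  55]
290 [90 91 91 91 91 92 90 90] [ 53  53  53  53  52  55  55  52  56  73 105 116  89  60  54  56  55]
```

The edge now merges with the line at every row, within ~1 mm of its centre. Releasing the bar, backing off and verifying.

In the tool's units: -0.045 m is -0.9, 0.036 m is 0.72, -0.06 rad / 3.1416 = -0.0191.

Request:
send_path --increments '[{"jaw": 0.4}, {"jaw": 0.5}, {"jaw": 0.5}, {"tz": -0.4, "jaw": 0.5}, {"tz": -0.8, "jaw": 0.5}, {"tz": -0.9, "jaw": 0.5}, {"tz": -0.9, "jaw": 0.5}, {"tz": -0.6, "jaw": 1}, {"tx": 0.276, "ty": 0.72, "twist": -0.0191, "jaw": 1}, {"tx": 0.276, "ty": 0.72, "twist": -0.0191, "jaw": 1}, {"tx": 0.276, "ty": 0.72, "twist": -0.0191, "jaw": 1}, {"tx": 0.276, "ty": 0.72, "twist": -0.0191, "jaw": 1}, {"tx": 0.276, "ty": 0.72, "twist": -0.0191, "jaw": 1}, {"tx": 0.276, "ty": 0.72, "jaw": 1}, {"tx": 0.276, "ty": 0.72, "jaw": 1}, {"jaw": 1}, {"jaw": 1}]'

```text
t: 49.45
eef_pos: [0.6764, 0.0045, 0.2105]
tool_rot: [0.0, 0.988, 0.153, -0.001]
contact_force: [0.5, 0.4, 0.2]
gripper_width: 1.002
grasp_force: 0.0
```

```bash
python3 -c "
from h import *
print(to_tool([.6755,-.1215,.2]))"
```

```text
(array([-0.0391,  0.1198,  0.0106]), array([[ 0.953,  0.303, -0.001],
       [ 0.303, -0.953, -0.   ],
       [-0.001, -0.   , -1.   ]]))
```

In the tool's units: 0.03 m is 0.6, 0.0298 m is 0.596, -0.1 rad / 3.1416 = -0.0318.

Request:
send_path --increments '[{"tx": -0.196, "ty": 0.6, "jaw": 1}, {"tx": -0.196, "ty": 0.6, "jaw": 1}, {"tx": -0.196, "ty": 0.6, "jaw": 1}, {"tx": -0.194, "ty": 0.596, "jaw": 1}, {"twist": -0.0318, "jaw": 1}, {"twist": -0.0318, "jaw": 1}, {"twist": -0.0318, "jaw": 1}, {"twist": -0.0318, "jaw": 1}, {"jaw": 1}, {"jaw": 1}, {"jaw": 1}]'

```text
t: 50.55
eef_pos: [0.6758, -0.1192, 0.2113]
tool_rot: [-0.0, 0.938, 0.347, -0.0]
contact_force: [-0.2, -0.9, -1.4]
gripper_width: 1.0
grasp_force: 0.0
```

```bash
python3 - <<'E'
from h import *
print(to_tool([.6755,-.1215,.062])[0],bot.get_obs()["q"][6]); crate()
for c in caps(): print(c[0].round(1),c[1])
im=read_camera("top");g=im.max(2)
for r in(165,170,185,205,220,240,255,270,285,290): print(r,g[r,233:241],g[r,298:311])
cv2.imwrite('pics/g6.png',cv2.resize(im[140:310,170:400],None,fx=3.4,fy=3.4,interpolation=2))
E
```

```text
[-0.0017  0.0016  0.1493] -1.0064777654261794
{'C': array([0.5377, 0.0915]), 'yaw': np.float64(0.0069), 'yawT': np.float64(0.0014), 'depth': np.float64(0.1855), 'width': np.float64(0.2751)} cam [ 0.431 -0.02   1.285] box (np.int32(236), np.int32(176), np.int32(307), np.int32(281))
[350.9 175.7] [(array([ 0.671 , -0.1266,  0.0714]), np.float64(0.0052))]
[249.2 192.2] [(array([0.6279, 0.1434, 0.094 ]), np.float64(0.0006))]
[284.  191.4] [(array([0.6276, 0.0528, 0.0942]), np.float64(0.0008))]
[249.3 226.7] [(array([0.538 , 0.1438, 0.0936]), np.float64(0.0009))]
[284.5 226. ] [(array([0.5374, 0.0531, 0.0937]), np.float64(0.0013))]
[285.2 260.4] [(array([0.4493, 0.0527, 0.0933]), np.float64(0.0016))]
[250.  262.4] [(array([0.4465, 0.1426, 0.0935]), np.float64(0.0012))]
165 [56 55 56 55 55 55 55 56] [ 60  59  62  86 127 146 110  67  58  58  57  59  58]
170 [54 54 54 55 55 55 54 55] [ 58  57  58  80 124 144 111  66  56  57  58  58  57]
185 [ 53  61  91 128 151 142 104  89] [165 156 151 155 148 121  93  69  57  58  57  58  58]
205 [ 52  56  76 114 143 140 109  80] [166 165 162 158 156 145 115  85  66  59  59  58  60]
220 [ 52  55  72 110 144 148 126 110] [167 163 154 148 154 154 139 112  79  62  60  60  61]
240 [ 53  54  68 106 141 150 132  92] [160 153 150 151 154 156 144 112  83  69  60  61  60]
255 [ 52  54  70 109 146 154 137 102] [158 164 163 157 151 156 156 144 115  80  62  61  62]
270 [ 54  55  62  88 124 147 139 109] [163 163 163 163 158 155 155 145 117  87  69  61  60]
285 [58 57 56 57 57 57 57 57] [ 62  61  62  62  61  62  68  93 122 125  96  66  62]
290 [58 58 58 58 58 58 58 57] [ 62  62  62  63  63  62  65  82 116 127  99  67  62]
```

View pics/g6.png

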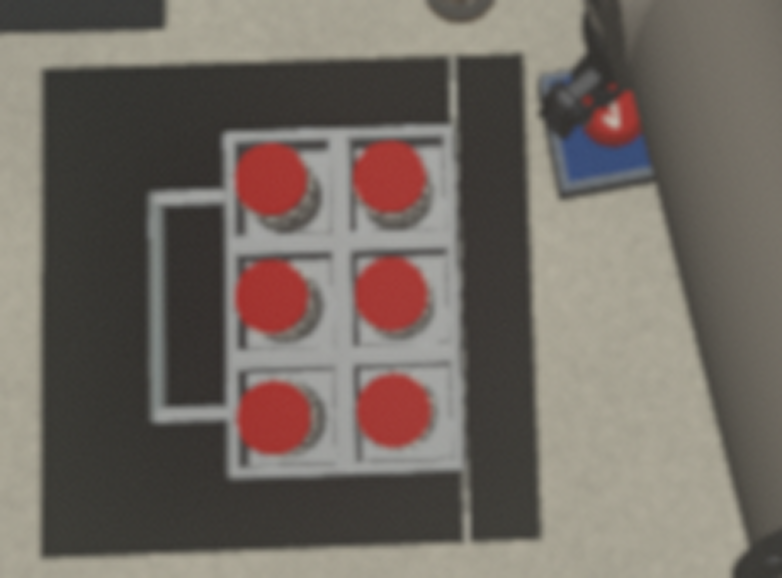

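The loaded crate's leading edge lies on the white line along its whole length (picture x 452→462), all jars are upright, and the hand is above the mushroom. Now gripping the head.

In the tool's units: 0.04 m is 0.8, -0.0017 m is -0.034.

Request:
send_path --increments '[{"tx": -0.034, "ty": 0.032, "tz": 0.8, "jaw": 1}, {"tz": 0.8, "jaw": 1}, {"tz": 0.8, "jaw": 1}, {"tz": 0.4, "jaw": 1}, {"tz": 0.186, "jaw": 1}, {"jaw": 1}, {"jaw": 0}, {"jaw": 0}, {"jaw": 0}, {"jaw": 0}, {"jaw": 0}]' --squeeze 25

```text
t: 51.85
eef_pos: [0.6766, -0.122, 0.063]
tool_rot: [0.0, 0.937, 0.348, 0.001]
contact_force: [1.9, 0.4, 2.5]
gripper_width: 0.612
grasp_force: 29.5
```

In the tool's units: 0.1 rad / 3.1416 = 0.0318.

Request:
send_path --increments '[{"twist": 0.0318, "jaw": 0}, {"twist": 0.0318, "jaw": 0}, {"twist": 0.0318, "jaw": 0}, {"twist": 0.0318, "jaw": 0}, {"twist": 0.0318, "jaw": 0}, {"twist": 0.0318, "jaw": 0}, {"twist": 0.0318, "jaw": 0}, {"twist": 0.0318, "jaw": 0}, {"twist": 0.0318, "jaw": 0}, {"twist": 0.0318, "jaw": 0}, {"twist": 0.0318, "jaw": 0}, {"twist": 0.0318, "jaw": 0}, {"jaw": 0}, {"jaw": 0}]'

```text
t: 53.25
eef_pos: [0.6765, -0.1225, 0.0626]
tool_rot: [0.0, 0.971, -0.241, 0.001]
contact_force: [2.9, 0.5, 2.7]
gripper_width: 0.616
grasp_force: 29.5
```

```bash
python3 -c "
from h import *
o=bot.get_obs();print(o['torque'],o['q'],np.arctan2(*to_tool([0,0,0])[1][1::-1,0]))"
```

```text
[-0.19964308 -0.37720743 -0.06326786] [ 0.21387889  0.67980238 -0.18264169  1.63553001  0.15479351  0.8385354
 -2.09005474] -0.48689923181126904
```

In the tool's units: 0.05 rad / 3.1416 = 0.0159.

Request:
send_path --increments '[{"twist": 0.0159, "jaw": 0}, {"twist": 0.0159, "jaw": 0}, {"twist": 0.0159, "jaw": 0}, {"jaw": 0}, {"jaw": 0}]'

```text
t: 53.75
eef_pos: [0.6759, -0.122, 0.0621]
tool_rot: [0.0, 0.95, -0.312, 0.0]
contact_force: [0.7, 0.2, 3.6]
gripper_width: 0.61
grasp_force: 29.6
```

```bash
python3 -c "
from h import *
o=bot.get_obs();print(o['torque'],o['q'][6],np.arctan2(*to_tool([0,0,0])[1][1::-1,0]))"
```

```text
[-0.00764064 -0.1940366   0.89143218] -2.2152793439219214 -0.6348996005857268
```

In the tool's units: -0.04 m is -0.8, -0.03 m is -0.6.

Request:
send_path --increments '[{"jaw": 1}, {"jaw": 1}, {"jaw": 1}, {"tz": -0.4, "jaw": 1}, {"tz": -0.8, "jaw": 1}, {"tz": -0.8, "jaw": 1}, {"tz": -0.8, "jaw": 1}, {"tx": -0.6, "tz": -0.4, "jaw": 1}, {"tx": -0.8, "jaw": 1}, {"tx": -0.8, "jaw": 1}, {"tx": -0.8, "jaw": 1}, {"tx": -0.8, "jaw": 1}, {"jaw": 1}, {"jaw": 1}, {"jaw": 1}]'

```text
t: 55.25
eef_pos: [0.5239, -0.0097, 0.2221]
tool_rot: [0.0, 0.949, -0.315, 0.0]
contact_force: [-0.0, 0.2, 0.1]
gripper_width: 1.005
grasp_force: 0.0Traceback (most recent call last):
```

```bash
python3 - <<'E'
from h import *
crate()
for c in caps(): print(c[0].round(1),c[1])
im=read_camera("top")
cv2.imwrite('pics/g7.png',cv2.resize(im[110:310,170:430],None,fx=2.9,fy=2.9,interpolation=2))
E
```

```text
  File "<stdin>", line 2, in <module>
  File "h.py", line 51, in crate
    i=min((i for i in range(1,n) if 4000<s[i,4]<12000),key=lambda i:np.hypot(*(c[i]-[265,230])))
ValueError: min() iterable argument is empty
```

In the tool's units: 0.03 m is 0.6, 0.015 m is 0.3.

Request:
send_path --increments '[{"tx": 0.3, "ty": 0.6, "jaw": 1}, {"tx": 0.3, "ty": 0.6, "jaw": 1}, {"tx": 0.3, "ty": 0.6, "jaw": 1}, {"tx": 0.3, "ty": 0.6, "jaw": 1}, {"tx": 0.3, "ty": 0.6, "jaw": 1}, {"tx": 0.3, "ty": 0.6, "jaw": 1}, {"tx": 0.3, "ty": 0.6, "jaw": 1}, {"tx": 0.3, "jaw": 1}, {"jaw": 1}, {"jaw": 1}, {"jaw": 1}]'

```text
t: 56.4
eef_pos: [0.4942, -0.2482, 0.2217]
tool_rot: [-0.0, 0.95, -0.314, -0.0]
contact_force: [0.5, 0.2, 0.3]
gripper_width: 1.003
grasp_force: 0.0
```

```bash
python3 - <<'E'
from h import *
im=read_camera("top")
cv2.imwrite('pics/g7.png',cv2.resize(im[110:310,170:430],None,fx=2.9,fy=2.9,interpolation=2))
for c in caps(): print(c[0].round(1),c[1])
crate()
E
```

```text
[349.9 172.6] [(array([ 0.6757, -0.122 ,  0.0802]), np.float64(0.0003))]
[249.2 192.1] [(array([0.6279, 0.1433, 0.0945]), np.float64(0.0006))]
[284.  191.4] [(array([0.6275, 0.0527, 0.0946]), np.float64(0.0009))]
[249.3 226.7] [(array([0.538 , 0.1438, 0.094 ]), np.float64(0.0011))]
[284.5 226. ] [(array([0.5374, 0.053 , 0.0939]), np.float64(0.0015))]
[285.2 260.4] [(array([0.4492, 0.0527, 0.0938]), np.float64(0.0015))]
[250.1 262.5] [(array([0.4465, 0.1424, 0.0939]), np.float64(0.0013))]
{'C': array([0.5377, 0.0917]), 'yaw': np.float64(0.0067), 'yawT': np.float64(0.0012), 'depth': np.float64(0.1851), 'width': np.float64(0.2747)} cam [ 0.431 -0.02   1.285] box (np.int32(236), np.int32(176), np.int32(307), np.int32(281))
```

View pics/g7.png

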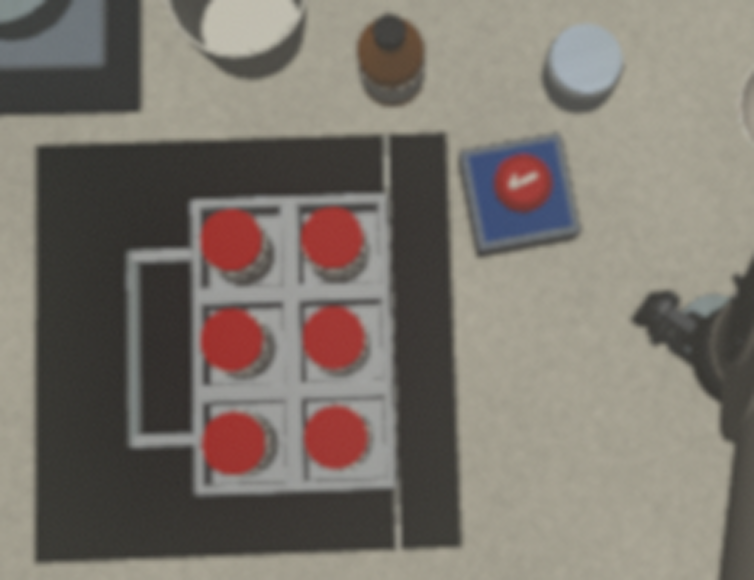

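The leading edge is on the line along its whole length (picture x 385→397), with six jars in their cells. The mushroom mark is now near horizontal and the bystanders are in place. A quick number on the mark's turn before handing in.

```bash
python3 - <<'E'
from h import *
for im in(cv2.imread("pics/top0.png"),read_camera("top")):
    p=im[160:185,338:362].astype(float); m=np.clip(p[...,1]-70,0,None); yy,xx=np.mgrid[:25,:24]
    m[np.hypot(xx-11.8,yy-12.4)>8]=0
    a,b=np.average(xx,weights=m),np.average(yy,weights=m)
    c=np.cov(np.c_[xx.ravel(),yy.ravel()].T,aweights=m.ravel()); print(a,b,np.sum(m),.5*np.arctan2(2*c[0,1],c[0,0]-c[1,1]))
E
```

```text
11.83375314861461 12.840890008396306 2382.0 -1.5665072706348604
11.451667228022904 11.722465476591445 2969.0 -0.31723868648536246
```

```bash
python3 -c "
from station import bot, workorder, read_camera, camera_info
print(workorder.hand_in())"
```

```text
the job is handed in; nothing more can be done
None
```

The job is handed in, and no verdict came back: I pressed the stop, stood all six jars in the crate, slid its leading edge onto the line (about 1–3 mm by camera), turned the mushroom about 1.25 rad clockwise to its stop, and never touched the cup, tin or bottle.

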